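# Clamp a padlock in the ratchet angle vice

## Task

Clamp the brass padlock in the angle vice: its ratchet lets the jaw move only inward, so flip the pawl lever out, draw the jaw back, and set the padlock gently into the nest of the fixed jaw, square and flat down on the sloping bed with the shackle outward. Then flip the pawl lever back in and push the jaw up until its sprung plate grips the padlock firmly by itself, without driving the springs solid. Leave the other things on the bench where they are.

Things in the scene. Friction and masses are not known exactly. Their poses are not given: they have to be found in the camera images.
- vice: Dark grey angle vice bolted down, foot 116 x 192 mm. Origin on the bench, 56 mm under the nest point; z up, y level, the way the jaw opens. A machine's black motor, 0.21 m high, stands right (x to 0.49, y to -0.08), a grey machine 0.36 m high beyond (x > 0.63, y < 0.31). Sizes below: mm in the nest's frame. Pawl block: y 116..156, z to 36; behind it the jaw's toothed bar ends at y 145 + jaw value.
- nest (a point): Middle of the foot of the fixed jaw's face, on the bed. x runs up the slope (30 deg above level, to the robot's right); y level, the way the jaw opens; z off the bed, leaning 30 deg from vertical to the robot's left. Fixed jaw face y = 0, x -21..21, z to 38. Cheeks either side: inner faces x = -25 and 25, y 0..13, z to 15, widening above z = 9 to x = -30 and 30. Padlock_mid belongs at (0, 10, 20).
- vice_jaw (a joint): Moving jaw, slides along nest y; m. Gap from fixed jaw to unpressed plate = value + 1 mm; 0.040 fully open (stop); starts at 0.004 to 0.013. Friction 3 N, stays where left. Body x -28..28, y 18..66 + value, z to 30. Its bar has teeth every 6 mm: with the pawl in, the jaw goes inward (value falls, about 5 N, clicking) but outward by less than one tooth.
- jaw_grip (a point): Point on the black upright grip of the moving jaw, a slab 14 mm along nest y, 40 mm along nest x, from z = 30 to 70; this point is at x 0, y 45 + jaw value, z 54. Axes as the nest's, so it leans 30 deg like the vice. Pinch it along y to pull or push the jaw.
- pawl (a joint): Pawl with thumb lever on a pin along nest x at y 146, z 28; rad. About 0: nose in a tooth, lever leans toward the jaws; riding over teeth it lifts to 0.2. Over-centre spring changes side at 0.4. 0.75: flipped out on its stop, lever leans away from the jaws, jaw free both ways. Stays where flipped; takes about 1 N at the knob, more when the jaw pulls outward on it.
- lever_knob (a point): Centre of the black cross knob (14 mm diameter, 32 mm long along nest x) on top of the pawl lever, 58 mm from its pin. Pawl in: about y 126, z 82. Flipped out: about y 168, z 81. Push it toward +y to flip out, toward -y to flip in. Its axes turn with the pawl; x stays the nest's x.
- sprung_plate: Steel clamping plate before the moving jaw: x -20..20, z 3..34, 8 mm thick. Origin on the bed line x 0, z 0, 1 mm before its front face; axes as the nest's. Springs let it be pressed 8 mm back: 3 N plus 1.6 N per mm. Let go, the jaw falls back up to 6 mm to a tooth, so push slowly till the last click: 19 to 22 N in all. Over 8 N must remain; springs driven solid, over 35 N, is too much.
- padlock_mid (a point): Centre of the padlock's solid brass body (20 mm above the bench at first). Axes as the padlock's.
- padlock: Brass padlock, about 0.22 kg, at first standing on the bench on the flat end of its body, shackle up. x: its height, toward the shackle; y: its width; z: its thickness. Solid body 40 (x) by 46 (y) by 20 mm (z); the steel shackle, narrower, rises 31 mm more. Origin on one broad face, 36 mm from the flat end.
- tape_measure: Bystander: yellow tape measure lying on the bench, 64 x 78 x 35 mm; origin under its centre.
- pin_tin: Bystander: flat white tin with a blue lid, 66 x 94 x 30 mm; origin under its centre.
- blank_box_1: Bystander: brown carton with a red label, 70 x 110 x 52 mm; origin under its centre.

How it is judged (in metres and radians):
On the way, in this order (a step that is already met when the one before it is completed fails the run):
1. the pawl is flipped out, past its spring's dead centre to its stop (value of joint pawl above 0.6 rad), for 0.1 s.
2. the jaw is drawn back far enough for the padlock (value of joint vice_jaw above 0.021 m), for 0.1 s.
3. the padlock stands in the nest, square on the bed with its shackle outward (x of padlock_mid in the frame of nest between -0.008 and 0.008 m and y of padlock_mid in the frame of nest between 0.006 and 0.03 m and z of padlock_mid in the frame of nest below 0.026 m and angle between the x axis of padlock and the z axis of nest, either way round below 0.15 rad and angle between padlock's own x axis and vertical below 1 rad), for 0.2 s.
At the end, for the whole second after the job is handed in: The padlock rests in the nest, shackle outward, within 6 mm of the centre line, within 4 mm of touching the fixed jaw, at most 5 mm off the bed, square within 0.12 rad; the pawl is engaged (below 0.25 rad) and the sprung plate presses on it with over 8 N by itself (contact force between padlock and sprung_plate above 8 N and value of joint pawl below 0.25 rad and x of padlock_mid in the frame of nest between -0.006 and 0.006 m and y of padlock_mid in the frame of nest between 0.006 and 0.014 m and z of padlock_mid in the frame of nest below 0.025 m and angle between the x axis of padlock and the z axis of nest, either way round below 0.12 rad and angle between the z axis of padlock and the y axis of nest, either way round below 0.12 rad and angle between padlock's own x axis and vertical below 1 rad and linear speed of padlock below 0.02 m/s).
It fails at once if the springs are driven solid: the plate presses on the padlock with more than 35 N (contact force between padlock and sprung_plate above 35 N).
It fails at once if the padlock is dropped (falls free faster than 0.7 m/s) (linear speed of padlock above 0.7 m/s and contact force between padlock and the fingers below 0.1 N).
It fails at once if the tape measure is moved more than 20 mm (distance of tape_measure from where it was at the start of the episode above 0.02 m).
It fails at once if the pin tin is moved more than 20 mm (distance of pin_tin from where it was at the start of the episode above 0.02 m).
It fails at once if the carton is moved more than 20 mm (distance of blank_box_1 from where it was at the start of the episode above 0.02 m).
It also fails if it takes over 61 s, if anything falls off the work surface, if the arm or the gripper's body presses on something with over 40 N, if the wrist force passes 120 N, or if a joint passes its speed limit or range.

## Robot

A 6-joint arm with a two-finger parallel gripper is mounted at the origin on the work surface; the furniture and walls round the work are solid. World frame = base frame: x ahead of the robot, y to its left, z up, the work surface at z = 0. Lengths are in mm, angles in rad, forces in N, time in s.
With the tool pointing down it reaches from about 275 to 825 mm from the base axis. Payload 4.9 kg.
Tool frame: the origin (TCP) lies at the very end of the fingers, on their centre line; the grasp point (between the pads) lies 19 mm behind it; z points along the fingers, y is the direction in which the jaws open and shut (so a half turn about z gives the same grasp; the last joint's range is limited). The gripper opens to 85 mm and grips with 20 to 120 N. Pads are 22 mm wide; open, the fingers measure 114 mm over their backs; the gripper's body (76 mm by 85 mm) begins 54 mm behind the grasp point. The pads swing forward as they close: fully open they stand 13 mm farther back than shut.
Start: joints at [1.155, 0.326, -0.193, 1.052, 0, 1.437], TCP at [152.941, 528.325, 231.281] pointing down, gripper open.
Joint ranges: [-2.65, 2.65], [-0.97, 1.79], [-1.3, 1.35], [-1.93, 2.1], [-1.47, 1.37], [-3.14, 3.14]. Speed limits (rad/s): [2.57, 2.57, 3.14, 3.14, 3.14, 3.14].

## Interface

Orientations are given as a 3x3 rotation matrix whose columns are the frame's x, y, z axes.
In Python, from bench import arm, get_image, get_calibration gives the robot as it stands. The module is installed in compiled form; this text tells all that it offers.
- The arm moves only by the tool carry_out, never from a script. Its argument "moves" is a list of rows, each an object with "delta_pos": the shift along the tool's x, y, z in cm, a list of three; "angular": the turn, a rotation vector about the tool's x, y, z in degrees, a list of three; "hand": the opening, from 0 (shut) to 1 (fully open). A call has 1 to 10 rows; each row shifts and turns the commanded pose from where the row before left it, along the tool's axes as they then stand; what a row does not reach is not made up. A row lasts 1/10 s, in which the tool goes at most 50 mm and 8.59 degrees, less where a joint would pass 70% of its speed; a pose out of reach is approached as far as the arm can. A call is refused whole if a number of a shift passes 5 or a number of a turn 8.59, either way. A call with a gripper value outside its range is refused whole. The fingers move at their own pace and stop on an object; "newtons" is the grip in N (left out, the last holds). Time passes only in rows, so rows that do not move let the fingers close. It gives the time, the measured TCP pose, the force and the opening at its end, in the units of the state.
- arm.sense(): the state, without advancing time (a new reading comes with each control period).
- get_image(name): name is "scene" or "top" or "wrist"; returns (picture, depth): 400x640x3 uint8, red, green, blue; 400x640 float32, mm along the optical axis (not along the pixel's ray), 0 where there is no reading.
- get_calibration(name): a dict with "mtx" (3x3 intrinsics, pixels), "k1" (the pictures are not rectified: a ray, as slopes to the right and down, at radius r is drawn at 1 + k1 r^2 times it, then the intrinsics apply), "rvec" (rotation vector, rad) and "tvec" (3), from world to camera coordinates, as OpenCV has them; the wrist camera has in their place "tool_from_camera" (4x4, takes a point from camera to tool coordinates, whose origin is the TCP and whose axes are the flange's). Camera axes: x right, y down, z forward; pixel columns grow to the right and rows downward; lengths in mm; the calibration is good to about 2 mm. A picture is of the moment at which its call begins: read the wrist's pose just before it. get_calibration takes no time and is no camera call.
- arm.sign_off(): hands the job in, once; it reports no verdict.
The state is a dict: "t": time; "qpos": joint angles; "qd": joint speeds; "joint_torque": joint torques, N m; "tcp_pos": TCP position; "orientation": TCP orientation; "force": force on the tool from outside, world axes, zero at the start; "torque": the same for the moment, N m; "gripper_width": finger opening in mm.
Only numpy, scipy, OpenCV 4.12 (cv2) and the standard library are available. Lean on these libraries where they do the work, as an engineer would, in place of code of your own. Each camera call takes 0.05 s, during which the arm holds its last target.

## Working session

There is one attempt and no reset: what is moved stays moved. The work goes in short steps, Python scripts to look and compute and a tool call to move; the robot and the scene stay as the last step left them, time stands still between calls to the robot, and variables do not carry over. Pictures are saved under pics/ and viewed, and the job is handed in when it is done.

Besides the shell and the picture viewer there is one more tool, called after "Emit:" as a command line: name --argument value ..., lists and objects as JSON in quotes. carry_out: Moves the arm, as the interface text tells. Its arguments: {"type":"object","properties":{"moves":{"type":"array"},"newtons":{"type":"number"}},"required":["moves"]}

```bash
ls; mkdir -p pics; python3 - <<'E'
from bench import arm,get_image,get_calibration
import cv2,numpy as np
s=arm.sense(); print(s)
for n in ("scene","top"):
    im,d=get_image(n); np.savez(f"pics/{n}0.npz",im=im,d=d); cv2.imwrite(f"pics/{n}0.png",im[:,:,::-1]); print(n,get_calibration(n))
print(get_calibration("wrist"))
E
```

```text
pics
{'t': 0.0, 'qpos': array([ 1.15480443e+00,  3.26949653e-01, -1.93600057e-01,  1.05202786e+00,
        1.14602188e-06,  1.43658127e+00]), 'qd': array([-3.43773645e-04, -4.68900507e-04, -2.57332309e-04,  3.67588638e-04,
        1.32735665e-03,  2.74390734e-05]), 'joint_torque': array([-1.67240403e-03, -4.43393612e+01,  2.62445980e+01,  1.53258874e-02,
       -1.22460710e-05,  1.10141528e-05]), 'tcp_pos': array([152.68546843, 527.75435551, 230.49257888]), 'orientation': array([[-9.60562796e-01,  2.78062215e-01, -7.20842842e-04],
       [ 2.78063047e-01,  9.60561445e-01, -1.62886563e-03],
       [ 2.39487856e-04, -1.76506748e-03, -9.99998414e-01]]), 'force': array([ 0.01082927, -0.37264192,  0.34871811]), 'torque': array([-0.00595505,  0.01844449,  0.04075416]), 'gripper_width': 85.57776508542753}
scene {'mtx': array([[381.05945657,   0.        , 320.32690469],
       [  0.        , 381.05945657, 206.78959636],
       [  0.        ,   0.        ,   1.        ]]), 'k1': -0.06604615838165652, 'rvec': array([ 2.27302918, -0.88182533,  0.32506746]), 'tvec': array([-274.1310288 ,  454.74
[... 190 characters left out ...]
, 'k1': 0.019846162544703123, 'rvec': array([ 2.13999754, -2.18993088,  0.14878258]), 'tvec': array([ 238.10066921,  582.88777553, 1059.68544403])}
{'mtx': array([[332.14889976,   0.        , 318.41116014],
       [  0.        , 332.14889976, 197.70021488],
       [  0.        ,   0.        ,   1.        ]]), 'k1': 0.009663162799438015, 'tool_from_camera': array([[ 9.70130183e-04, -9.66183838e-01, -2.57852380e-01,
         6.59977661e+01],
       [ 9.99999486e-01,  1.01292805e-03, -3.31392300e-05,
        -1.68360912e+00],
       [ 2.93204498e-04, -2.57852216e-01,  9.66184324e-01,
        -1.42532721e+02],
       [ 0.00000000e+00,  0.00000000e+00,  0.00000000e+00,
         1.00000000e+00]])}
```

View pics/scene0.png

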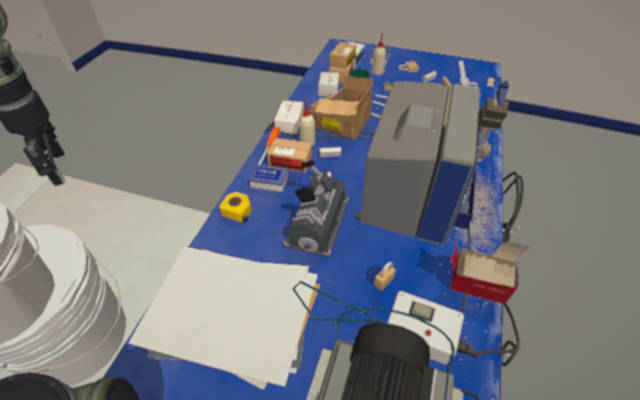

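View pics/top0.png

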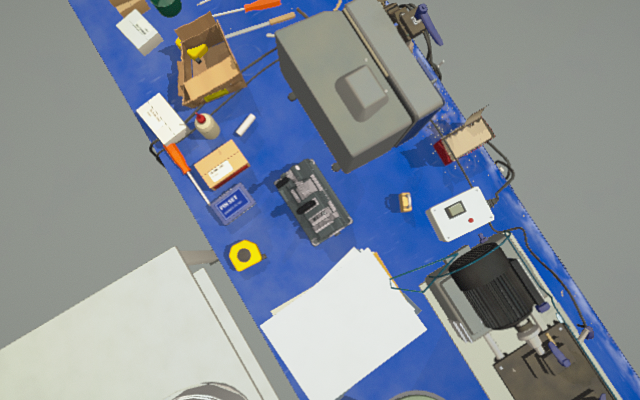

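The scene view shows the vice near (318,215), the padlock at (384,275), the tape at (236,207), the tin at (268,178) and the carton at (290,153). In the top view the vice is at (315,202), the padlock at (405,202), and the black motor to the lower right. Next I turn the depth into world points.

```bash
cat > h.py <<'E'
import numpy as np,cv2
from bench import arm,get_image,get_calibration
def cam(n,s=None):
    c=get_calibration(n)
    if n=="wrist":
        T=np.eye(4);T[:3,:3]=s['orientation'];T[:3,3]=s['tcp_pos'];W=T@c['tool_from_camera']
        return c,W[:3,:3],W[:3,3]
    R=cv2.Rodrigues(c['rvec'])[0]; return c,R.T,-R.T@c['tvec']
def slopes(c,uv):
    uv=np.asarray(uv,float).reshape(-1,1,2)
    return cv2.undistortPoints(uv,c['mtx'],np.array([c['k1'],0,0,0.])).reshape(-1,2)
def cloud(n,d,s=None):
    c,R,o=cam(n,s); h,w=d.shape
    u,v=np.meshgrid(np.arange(w),np.arange(h)); sl=slopes(c,np.stack([u,v],-1).reshape(-1,2))
    P=np.c_[sl,np.ones(len(sl))]*d.reshape(-1,1)
    return (P@R.T+o).reshape(h,w,3)
def onplane(n,uv,z,s=None):
    c,R,o=cam(n,s); sl=slopes(c,uv); D=np.c_[sl,np.ones(len(sl))]@R.T
    return o+D*((z-o[2])/D[:,2])[:,None]
def proj(n,P,s=None):
    c,R,o=cam(n,s); P=np.asarray(P,float).reshape(-1,3)
    return cv2.projectPoints((P-o)@R,np.zeros(3),np.zeros(3),c['mtx'],np.array([c['k1'],0,0,0.]))[0].reshape(-1,2)
E
python3 - <<'E'
from h import *
z=np.load('pics/top0.npz');im=z['im'];P=cloud('top',z['d'])
for uv in [(300,300),(405,202),(405,194),(315,205),(295,185),(350,215),(460,220),(480,270),(370,110),(245,255),(232,204),(220,165)]: print(uv,P[uv[1],uv[0]].round(0),im[uv[1],uv[0]])
c,R,o=cam('top');print(o);c,R,o=cam('scene');print(o)
x=im[150:260,255:375];cv2.imwrite('pics/t1.png',cv2.resize(x,None,fx=5,fy=5)[:,:,::-1][:550,:600])
z=np.load('pics/scene0.npz');x=z['im'][150:270,260:420];cv2.imwrite('pics/s1.png',cv2.resize(x,None,fx=5,fy=5)[:,:,::-1])
E
```

```text
(300, 300) [335. 271.  31.] [230 233 231]
(405, 202) [562.  12.  39.] [243 221 131]
(405, 194) [581.  11.  38.] [217 179 107]
(315, 205) [554. 231.  89.] [121 115 114]
(295, 185) [606. 277.  64.] [65 68 68]
(350, 215) [536. 143.  -1.] [ 46  88 171]
(460, 220) [ 514. -115.   52.] [229 233 229]
(480, 270) [ 402. -109.  173.] [65 64 58]
(370, 110) [723. 120. 264.] [131 128 117]
(245, 255) [444. 399.  39.] [104  95  85]
(232, 204) [567. 432.  29.] [ 28  59 153]
(220, 165) [660. 457.  52.] [228 225 203]
[ 454.83579134  242.31682781 1119.72777304]
[ 174.83528365 -225.15625811  734.75209077]
```

View pics/t1.png

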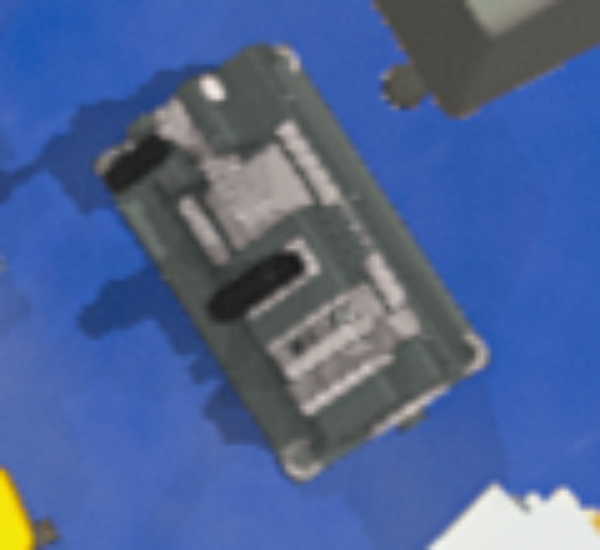

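View pics/s1.png

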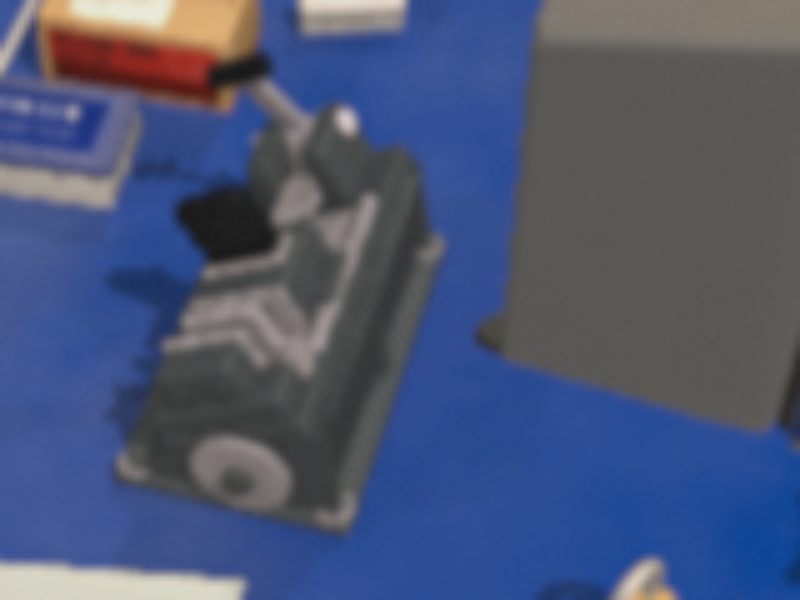

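```bash
python3 - <<'E'
from h import *
z=np.load('pics/top0.npz');P=cloud('top',z['d'])
uv=np.array([(315,245),(352,221),(312,160),(276,183)])
F=onplane('top',uv,8);print(F.round(0)); print([np.linalg.norm(F[i]-F[j]).round(0) for i,j in ((0,1),(1,2),(2,3),(3,0))])
a=(F[2]+F[3]-F[0]-F[1]);b=(F[1]+F[2]-F[0]-F[3]);print(np.degrees(np.arctan2(a[1],a[0])),np.degrees(np.arctan2(b[1],b[0])),F.mean(0))
# knob & grip black
hsv=cv2.cvtColor(z['im'],cv2.COLOR_RGB2HSV)
m=(z['im'].max(2)<50).astype(np.uint8)
n,l,st,ce=cv2.connectedComponentsWithStats(m)
for i in range(1,n):
    if st[i,4]>25 and 260<ce[i][0]<380 and 150<ce[i][1]<260:
        q=P[l==i]; print(ce[i],st[i,4],np.median(q,0).round(0),q.min(0).round(0),q.max(0).round(0))
s=arm.sense()
E
```

```text
[[463. 232.   8.]
 [520. 139.   8.]
 [676. 235.   8.]
 [620. 326.   8.]]
[np.float64(109.0), np.float64(183.0), np.float64(107.0), np.float64(182.0)]
31.27292792809184 -58.39397526080472 [569.87037145 232.98707041   8.        ]
[282.07352941 182.20588235] 68 [603. 303. 135.] [592. 290. 126.] [613. 317. 142.]
[305.00854701 206.88888889] 117 [548. 254. 115.] [535. 233.  97.] [563. 272. 127.]
```

```bash
cat >> h.py <<'E'
from scipy.spatial.transform import Rotation as Ro
import json
def plan(goalp,goalR,n=None,s=None,hand=1,vmax=45.,dec=2,p0=None,R0=None):
    "rows from the present pose to goal; returns final predicted pose"
    s=s or arm.sense(); p=np.array(s['tcp_pos'] if p0 is None else p0,float); R=np.array(s['orientation'] if R0 is None else R0)
    R=Ro.from_matrix(R).as_matrix()
    w=np.degrees(Ro.from_matrix(R.T@goalR).as_rotvec()); d=np.array(goalp)-p
    n=n or int(max(1,np.ceil(np.linalg.norm(d)/vmax),np.ceil(np.linalg.norm(w)/8.0)))
    rows=[];p_start=p.copy()
    for i in range(n):
        tgt=p_start+d*(i+1)/n; t=np.round(R.T@(tgt-p)/10,dec); p=p+R@t*10
        a=np.round(w/n,1); R=R@Ro.from_rotvec(np.radians(a)).as_matrix()
        rows.append(dict(delta_pos=[float(v)+0 for v in t],angular=[float(v)+0 for v in a],hand=hand))
    for i in range(0,len(rows),10): print(json.dumps(rows[i:i+10]))
    print('end',p.round(1),'n',n)
    return p,R
def down(yaw_x):
    a=np.radians(yaw_x); x=np.array([np.cos(a),np.sin(a),0]); z=np.array([0,0,-1.]); return np.c_[x,np.cross(z,x),z]
E
python3 - <<'E'
from h import *
z=np.load('pics/top0.npz');P=cloud('top',z['d'])
# machine near corner
m=(P[:,:,2]>150)&(P[:,:,0]>600)&(P[:,:,1]<330)&(P[:,:,1]>-50)
q=P[m]; print('machine', q.min(0),q.max(0)); 
for h in (150,200,250,300,350):
    k=q[(q[:,2]>h)]; print(h,k[:,0].min(),k[:,1].max(), k[np.argmax(k[:,1])].round(0))
plan([480,190,300],down(211),dec=1)
E
```

```text
machine [636.89449972 -28.87850511 150.02689438] [990.43139253 311.34183711 356.1395408 ]
150 636.8944997203079 311.3418371108475 [908. 311. 176.]
200 637.0876728883271 311.1819778878982 [908. 311. 205.]
250 679.245853656858 227.62217610409158 [925. 228. 250.]
300 816.6286543250951 54.47245826113206 [901.  54. 301.]
350 878.3571326055103 36.191389112947036 [885.  36. 350.]
[{"delta_pos": [-3.7, -2.1, -0.6], "angular": [0.0, 0.0, -4.3], "hand": 1}, {"delta_pos": [-3.6, -2.4, -0.7], "angular": [0.0, 0.0, -4.3], "hand": 1}, {"delta_pos": [-3.3, -2.7, -0.6], "angular": [0.0, 0.0, -4.3], "hand": 1}, {"delta_pos": [-3.1, -2.9, -0.6], "angular": [0.0, 0.0, -4.3], "hand": 1}, {"delta_pos": [-3.0, -3.1, -0.6], "angular": [0.0, 0.0, -4.3], "hand": 1}, {"delta_pos": [-2.6, -3.3, -0.7], "angular": [0.0, 0.0, -4.3], "hand": 1}, {"delta_pos": [-2.5, -3.6, -0.6], "angular": [0.0, 0.0, -4.3], "hand": 1}, {"delta_pos": [-2.1, -3.7, -0.6], "angular": [0.0, 0.0, -4.3], "hand": 1}, {"delta_pos": [-1.9, -3.8, -0.7], "angular": [0.0, 0.0, -4.3], "hand": 1}, {"delta_pos": [-1.5, -4.0, -0.6], "angular": [0.0, 0.0, -4.3], "hand": 1}]
[{"delta_pos": [-1.3, -4.1, -0.6], "angular": [0.0, 0.0, -4.3], "hand": 1}]
end [480.  189.7 299.9] n 11
```

Emit:
carry_out --moves '[{"delta_pos": [-3.7, -2.1, -0.6], "angular": [0, 0, -4.3], "hand": 1}, {"delta_pos": [-3.6, -2.4, -0.7], "angular": [0, 0, -4.3], "hand": 1}, {"delta_pos": [-3.3, -2.7, -0.6], "angular": [0, 0, -4.3], "hand": 1}, {"delta_pos": [-3.1, -2.9, -0.6], "angular": [0, 0, -4.3], "hand": 1}, {"delta_pos": [-3.0, -3.1, -0.6], "angular": [0, 0, -4.3], "hand": 1}, {"delta_pos": [-2.6, -3.3, -0.7], "angular": [0, 0, -4.3], "hand": 1}, {"delta_pos": [-2.5, -3.6, -0.6], "angular": [0, 0, -4.3], "hand": 1}, {"delta_pos": [-2.1, -3.7, -0.6], "angular": [0, 0, -4.3], "hand": 1}, {"delta_pos": [-1.9, -3.8, -0.7], "angular": [0, 0, -4.3], "hand": 1}, {"delta_pos": [-1.5, -4.0, -0.6], "angular": [0, 0, -4.3], "hand": 1}]'

```text
t: 1.1
tcp_pos: [450.9, 219.4, 294.4]
orientation: [[-0.891, -0.454, -0.0], [-0.454, 0.891, 0.0], [0.0, 0.0, -1.0]]
force: [0.3, -0.6, -0.6]
gripper_width: 85.6
```

Emit:
carry_out --moves '[{"delta_pos": [-1.3, -4.1, -0.6], "angular": [0, 0, -4.3], "hand": 1}, {"delta_pos": [0, 0, 0], "angular": [0, 0, 0], "hand": 1}, {"delta_pos": [0, 0, 0], "angular": [0, 0, 0], "hand": 1}]'

```text
t: 1.4
tcp_pos: [480.3, 189.4, 299.7]
orientation: [[-0.857, -0.515, -0.001], [-0.515, 0.857, 0.0], [0.001, 0.001, -1.0]]
force: [-0.7, -0.3, -0.2]
gripper_width: 85.7
```

```bash
python3 - <<'E'
from h import *
s=arm.sense(); im,d=get_image('wrist'); np.savez('pics/w1.npz',im=im,d=d,tcp_pos=s['tcp_pos'],orientation=s['orientation']); cv2.imwrite('pics/w1.png',im[:,:,::-1])
print(s['t'],s['tcp_pos'],s['orientation'].round(3),s['qpos'].round(3),s['qd'].round(3),s['force'])
E
```

```text
1.4 [480.30452888 189.40022695 299.69970837] [[-0.857 -0.515 -0.001]
 [-0.515  0.857  0.   ]
 [ 0.001  0.001 -1.   ]] [ 0.232  0.227 -0.151  1.194  0.    -0.309] [ 0.04  -0.013 -0.022  0.004  0.001  0.001] [-0.68397755 -0.27229744 -0.18443658]
```

View pics/w1.png

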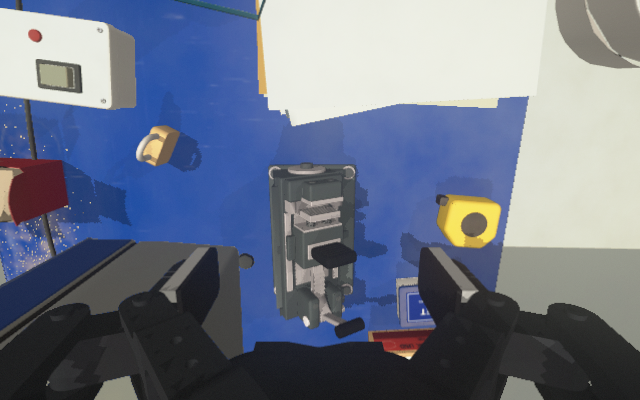

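The wrist view shows the vice at columns 270–355 and rows 163–330, with the grip at (333,257), the knob at (349,327), the plate and fixed jaw near (320,205), and the padlock at (157,145). Zooming in.

```bash
python3 - <<'E'
from h import *
z=np.load('pics/w1.npz');im=z['im'];P=cloud('wrist',z['d'],z)
x=im[155:345,260:370];cv2.imwrite('pics/w1v.png',cv2.resize(x,None,fx=3.1,fy=3.1,interpolation=cv2.INTER_CUBIC)[:,:,::-1])
x=im[110:180,120:200];cv2.imwrite('pics/w1p.png',cv2.resize(x,None,fx=7,fy=7,interpolation=cv2.INTER_CUBIC)[:,:,::-1])
# frame fit
yaw=np.radians(31.4)
def frame(yaw,N=(517,202,56)):
    y=np.array([np.cos(yaw),np.sin(yaw),0]);xl=np.array([np.sin(yaw),-np.cos(yaw),0]);Z=np.array([0,0,1.])
    c,s_=np.cos(np.pi/6),.5
    return np.c_[c*xl+s_*Z,y,-s_*xl+c*Z],np.array(N,float)
R,N=frame(yaw)
Q=(P-N)@R
# depth grid at sample of nest coords
for r in range(165,335,8):
    print(r,[tuple(Q[r,c].round(0).astype(int)) for c in (285,300,315,325,335,345)])
print('bench',P[330,250],P[120,220])
E
```

```text
165 [(np.int64(7), np.int64(-34), np.int64(-60)), (np.int64(0), np.int64(-38), np.int64(-30)), (np.int64(-25), np.int64(-35), np.int64(-35)), (np.int64(-39), np.int64(-34), np.int64(-33)), (np.int64(-50), np.int64(-34), np.int64(-26)), (np.int64(-61), np.int64(-34), np.int64(-20))]
173 [(np.int64(21), np.int64(-30), np.int64(-30)), (np.int64(11), np.int64(-32), np.int64(-9)), (np.int64(-6), np.int64(-31), np.int64(-3)), (np.int64(-19), np.int64(-30), np.int64(-1)), (np.int64(-32), np.int64(-30), np.int64(2)), (np.int64(-58), np.int64(-24), np.int64(-15))]
181 [(np.int64(36), np.int64(-27), np.int64(4)), (np.int64(23), np.int64(-28), np.int64(15)), (np.int64(11), np.int64(-29), np.int64(27)), (np.int64(-1), np.int64(-28), np.int64(28)), (np.int64(-11), np.int64(-27), np.int64(33)), (np.int64(-62), np.int64(-12), np.int64(-20))]
189 [(np.int64(37), np.int64(-19), np.int64(5)), (np.int64(23), np.int64(-19), np.int64(14)), (np.int64(16), np.int64(-22), np.int64(36)), (np.int64(3), np.int64(-20), np.int64(35)), (np.int64(-10), np.int64(-19), np.int64(35)), (np.int64(-61), np.int64(-2), np
[... 4323 characters left out ...]
nt64(-69), np.int64(201), np.int64(-26))]
325 [(np.int64(10), np.int64(215), np.int64(-72)), (np.int64(-10), np.int64(215), np.int64(-60)), (np.int64(18), np.int64(145), np.int64(36)), (np.int64(-43), np.int64(215), np.int64(-41)), (np.int64(6), np.int64(133), np.int64(62)), (np.int64(8), np.int64(118), np.int64(85))]
333 [(np.int64(11), np.int64(229), np.int64(-72)), (np.int64(-10), np.int64(229), np.int64(-60)), (np.int64(-29), np.int64(229), np.int64(-48)), (np.int64(-43), np.int64(229), np.int64(-40)), (np.int64(-56), np.int64(229), np.int64(-33)), (np.int64(11), np.int64(124), np.int64(90))]
bench [ 7.58461503e+02  2.33824101e+02 -2.47857413e-01] [500.54047929  52.12199196  -1.21397445]
```

View pics/w1v.png

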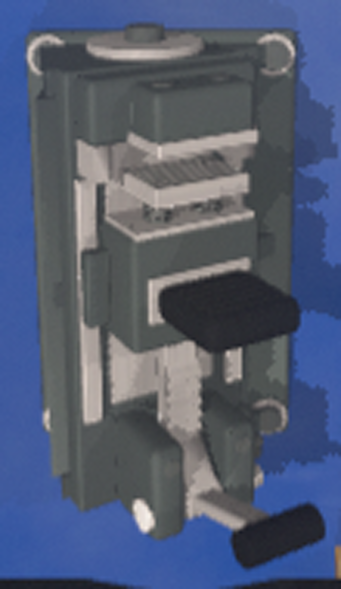

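View pics/w1p.png

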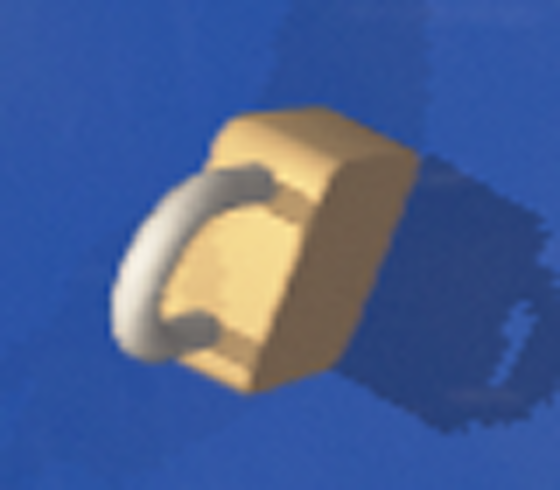

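```bash
python3 - <<'E'
from h import *
z=np.load('pics/w1.npz');im=z['im'];P=cloud('wrist',z['d'],z)
def frame(yawd,N):
    yaw=np.radians(yawd);y=np.array([np.cos(yaw),np.sin(yaw),0]);xl=np.array([np.sin(yaw),-np.cos(yaw),0]);Z=np.array([0,0,1.])
    c,s_=np.cos(np.pi/6),.5
    return np.c_[c*xl+s_*Z,y,-s_*xl+c*Z],np.array(N,float)
R,N=frame(31.4,(517,202,56)); Q=((P-N)@R)[155:345,260:370].reshape(-1,3)
def box(nm,lo,hi):
    k=Q[np.all((Q>lo)&(Q<hi),1)]; print(nm,len(k),'min',np.percentile(k,2,0).round(1),'med',np.median(k,0).round(1),'max',np.percentile(k,98,0).round(1)); return k
box('jawbody top',(-35,18,26),(35,80,33))
k=box('jaw right side',(26,26,5),(32,70,24)); print(np.polyfit(k[:,1],k[:,0],1))
k=box('grip top',(-30,35,66),(30,70,74)); 
b=box('bed',(10,70,-6),(25,110,6)); print(np.polyfit(b[:,0],b[:,2],1))
k=box('ledge right',(34,-20,-10),(45,150,10));print(np.polyfit(k[:,1],k[:,0],1))
k=box('fixed top',(-25,-30,33),(25,2,41)); 
k=box('plate top',(-25,3,30),(25,20,36)); 
k=box('pawlblock right top',(5,100,33),(25,170,39))
k=box('pawlblock left top',(-25,100,33),(0,170,39))
k=box('knob',(-30,100,72),(30,150,100))
# foot edges at world z ~ 0..12
V=((P-N))[155:345,260:370].reshape(-1,3)+N
kk=(V[:,2]>4)&(V[:,2]<14); 
a=np.radians(31.4);ly=np.c_[(V-N)[:,:2]@[np.cos(a),np.sin(a)],(V-N)[:,:2]@[np.sin(a),-np.cos(a)]][kk]
print('foot y',np.percentile(ly[:,0],[0.5,2,98,99.5]),'xl',np.percentile(ly[:,1],[.5,2,98,99.5]),V[kk][:,2].mean())
# yaw from left edge of foot
m=V[(V[:,2]>4)&(V[:,2]<14)]
r=cv2.minAreaRect(m[:,:2].astype(np.float32));print(r)
E
```

```text
jawbody top 1026 min [-23.8  25.3  26.6] med [11.4 39.2 29.2] max [28.5 70.  32. ]
jaw right side 283 min [26.9 26.7  5.7] med [28.8 45.7 14.2] max [31.8 68.9 23.6]
[2.21224884e-02 2.79704535e+01]
grip top 316 min [-16.4  45.4  66.1] med [ 3.  50.4 68.5] max [19.7 56.8 70.3]
bed 207 min [10.8 78.9 -2. ] med [19.1 96.2 -0.4] max [ 24.8 108.8   1. ]
[-0.01137078 -0.21129401]
ledge right 1118 min [ 34.4 -17.3  -9.5] med [38.2 52.6 -0.9] max [ 40.2 144.6   9.5]
[-3.47252548e-05  3.80193798e+01]
fixed top 683 min [-18.7 -27.3  33.3] med [  3.  -15.8  35.4] max [21.8 -5.3 38. ]
plate top 238 min [-18.4   7.5  30.4] med [ 1.8 11.  33. ] max [20.9 15.3 34.4]
pawlblock right top 292 min [  5.9 112.2  33.1] med [ 17.9 131.2  34.9] max [ 24.2 148.2  36.9]
pawlblock left top 222 min [-21.2 112.2  33.1] med [-14.1 127.6  35. ] max [ -4.  144.6  36.8]
knob 393 min [-14.1 117.3  79.3] med [  3.8 120.4  87.3] max [ 17.  128.2  90. ]
foot y [-34.83377777 -34.6473677  146.79337364 223.70348359] xl [-82.17594423 -56.58214396  58.28046063  58.81929477] 8.752582200061294
((601.3297729492188, 257.76275634765625), (281.5405578613281, 133.3345489501953), 37.452430725097656)
```

```bash
cat >> h.py <<'E'
def frame(yawd,N):
    yaw=np.radians(yawd);y=np.array([np.cos(yaw),np.sin(yaw),0]);xl=np.array([np.sin(yaw),-np.cos(yaw),0]);Z=np.array([0,0,1.])
    c,s_=np.cos(np.pi/6),.5
    return np.c_[c*xl+s_*Z,y,-s_*xl+c*Z],np.array(N,float)
E
cat > ov.py <<'E'
from h import *
def overlay(n,im,s,R,N,v,crop,f,out):
    segs=[]
    def box(x0,x1,y0,y1,z,col):
        segs.append(([(x0,y0,z),(x1,y0,z),(x1,y1,z),(x0,y1,z)],col))
    box(-21,21,-22,0,38,(255,0,0)); box(-28,28,18+v,66+v,30,(0,255,0)); box(-20,20,38+v,52+v,70,(255,255,0)); box(-20,20,1+v,9+v,34,(255,0,255)); box(-16,16,119,133,82,(0,255,255)); box(-20,20,116,156,36,(255,128,0))
    r0,r1,c0,c1=crop; x=cv2.resize(im[r0:r1,c0:c1],None,fx=f,fy=f,interpolation=cv2.INTER_CUBIC)
    for pts,col in segs:
        q=proj(n,np.array(pts)@R.T+N,s); q=((q-[c0,r0]+.5)*f).astype(np.int32); cv2.polylines(x,[q],True,col,1)
    # foot
    y=R[:,1];xl=np.array([y[1],-y[0],0]);O=N-[0,0,56]
    cv2.imwrite(out,x[:,:,::-1])
E
python3 - <<'E'
from ov import *
R,N=frame(31.4,(514.1,199,56))
z=np.load('pics/w1.npz');overlay('wrist',z['im'],z,R,N,10,(155,345,250,380),3.1,'pics/o1.png')
z=np.load('pics/scene0.npz');overlay('scene',z['im'],None,R,N,10,(150,260,270,370),5,'pics/o2.png')
E
```

```text
(no output)
```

View pics/o1.png

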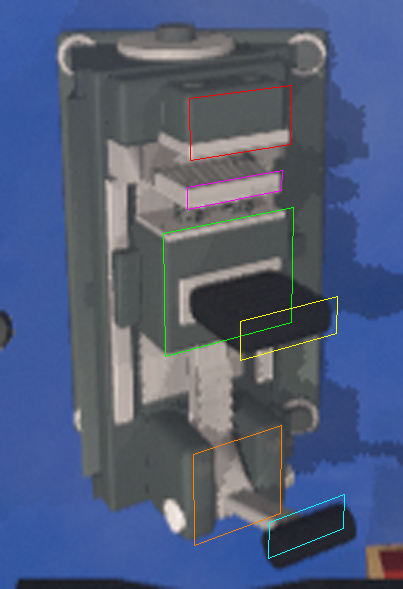

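View pics/o2.png

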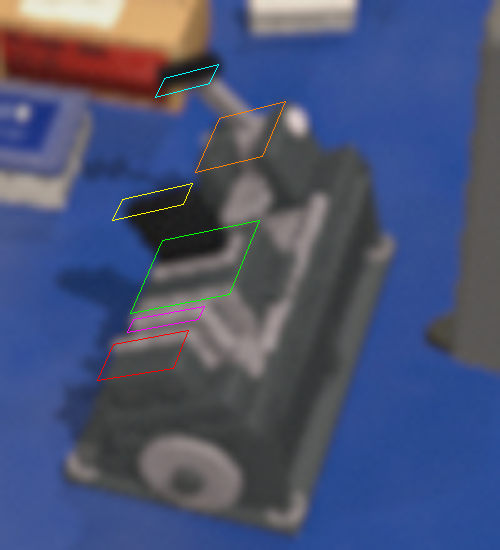

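```bash
python3 - <<'E'
from ov import *
R,N=frame(31.4,(514.1,199,56))
z=np.load('pics/w1.npz')
overlay('wrist',z['im'],z,R,N,10,(160,235,265,375),7,'pics/o3.png')
overlay('wrist',z['im'],z,R,N,10,(235,340,270,375),5.5,'pics/o4.png')
E
```

```text
(no output)
```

View pics/o3.png

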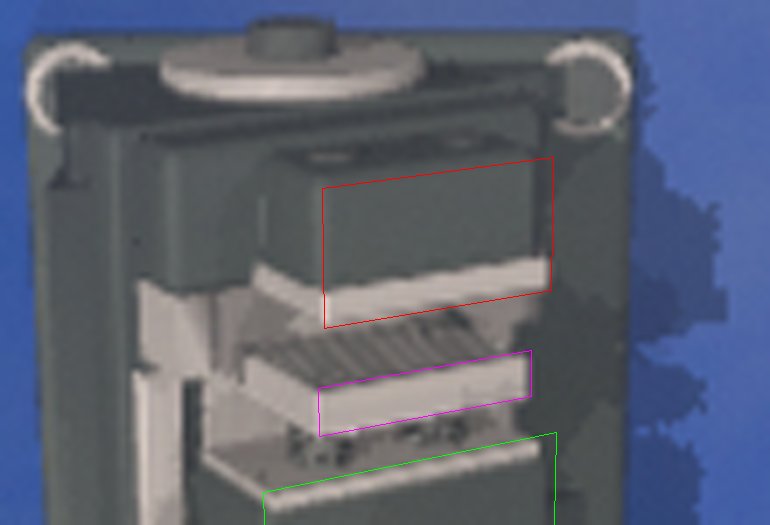

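View pics/o4.png

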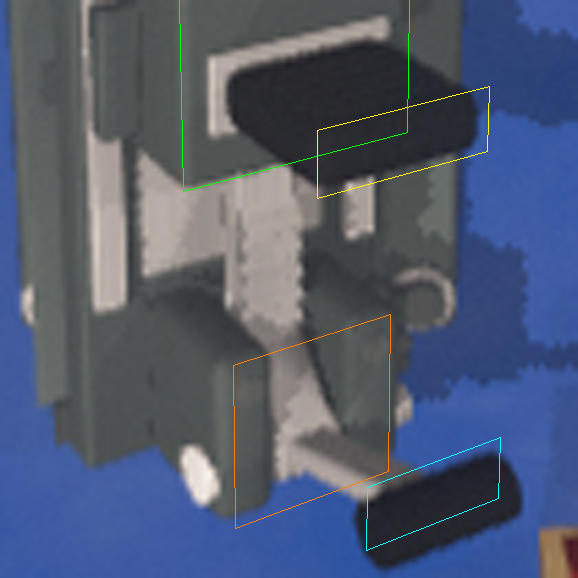

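```bash
python3 - <<'E'
from h import *
z=np.load('pics/w1.npz');im=z['im'];P=cloud('wrist',z['d'],z)
c=P[110:180,120:200].reshape(-1,3); col=im[110:180,120:200].reshape(-1,3).astype(int)
k=(c[:,2]>10); print(k.sum())
for lo,hi in ((5,30),(30,36),(36,44),(44,80)):
    q=c[(c[:,2]>lo)&(c[:,2]<hi)]; r=cv2.minAreaRect(q[:,:2].astype(np.float32)); print(lo,hi,len(q),r, np.median(q[:,2]))
br=(col[:,0]-col[:,2]>40)
q=c[br&(c[:,2]>36)&(c[:,2]<44)]; r=cv2.minAreaRect(q[:,:2].astype(np.float32)); print('brass top',len(q),r,cv2.boxPoints(r))
q=c[br&(c[:,2]>3)]; r=cv2.minAreaRect(q[:,:2].astype(np.float32)); print('brass all',len(q),r,q[:,2].max())
q=c[(c[:,2]>45)]; r=cv2.minAreaRect(q[:,:2].astype(np.float32)); print('shackle',len(q),r,q[:,2].max())
# corner pixels of top face by eye (crop/7)
for uv in [(225,120),(335,165),(250,392),(160,345),(418,155),(345,365),(325,108)]:
    p=(120+uv[0]/7,110+uv[1]/7); print(uv,onplane('wrist',[p],40,z).round(1),onplane('wrist',[p],0,z).round(1))
E
```

```text
1172
5 30 315 ((558.5031127929688, 14.91769027709961), (48.36031723022461, 18.6265869140625), 26.979812622070312) 18.158542277743834
30 36 95 ((558.3743286132812, 14.638162612915039), (47.94662094116211, 19.003379821777344), 28.947284698486328) 33.221109317177365
36 44 526 ((562.3787231445312, 6.9421563148498535), (45.325164794921875, 20.47264289855957), 3.9075818061828613) 39.61800341258086
44 80 269 ((562.83447265625, 6.552590370178223), (34.833274841308594, 7.419780731201172), 6.972828388214111) 65.76362620747267
brass top 477 ((562.0003662109375, 7.172367095947266), (44.53841018676758, 19.730424880981445), 4.677940845489502) [[539.0008     15.188557 ]
 [540.6099     -4.476143 ]
 [584.99994    -0.8438225]
 [583.3908     18.820877 ]]
brass all 555 ((492.3778076171875, 66.99446105957031), (42.67485046386719, 218.6630859375), 49.31854248046875) 442.3092217300489
shackle 285 ((492.6330261230469, 71.49991607666016), (26.81754493713379, 214.4432830810547), 46.989830017089844) 442.3092217300489
(225, 120) [[542.2  -3.2  40. ]] [[554.  -18.9   0. ]]
(335, 165) [[539.4  15.8  40. ]] [[551.   2.   0.]]
(250, 392) [[582.7  19.3  40. ]] [[598.6   5.9   0. ]]
(160, 345) [[583.2   2.7  40. ]] [[599.1 -12.4   0. ]]
(418, 155) [[530.7  27.1  40. ]] [[541.3  14.4   0. ]]
(345, 365) [[569.9  31.4  40. ]] [[584.5  19.2   0. ]]
(325, 108) [[531.6  10.4  40. ]] [[542.4  -3.9   0. ]]
```

```bash
cat >> h.py <<'E'
RN,NN=frame(31.4,(514.1,199,56))
RJ=np.c_[-RN[:,0],RN[:,1],-RN[:,2]]   # jaw/pawl tool orientation: tool y = nest y
RP=np.c_[-RN[:,1],-RN[:,0],-RN[:,2]]  # placing: tool x=-nest y, tool y=-nest x
def nw(*p): return NN+RN@np.array(p,float)
def nest(s=None):
    s=s or arm.sense(); return RN.T@(s['tcp_pos']-NN)
E
python3 - <<'E'
from h import *
print(np.linalg.det(RJ),np.linalg.det(RP))
plan(nw(-8,96,130),RJ,dec=1,hand=0)
E
```

```text
1.0 1.0000000000000002
[{"delta_pos": [-1.1, 0.5, 1.1], "angular": [2.0, -2.0, 7.3], "hand": 0}, {"delta_pos": [-0.9, 0.7, 1.2], "angular": [2.0, -2.0, 7.3], "hand": 0}, {"delta_pos": [-0.9, 0.9, 1.1], "angular": [2.0, -2.0, 7.3], "hand": 0}, {"delta_pos": [-0.7, 0.9, 1.1], "angular": [2.0, -2.0, 7.3], "hand": 0}, {"delta_pos": [-0.5, 1.1, 1.2], "angular": [2.0, -2.0, 7.3], "hand": 0}, {"delta_pos": [-0.3, 1.2, 1.1], "angular": [2.0, -2.0, 7.3], "hand": 0}, {"delta_pos": [-0.1, 1.2, 1.0], "angular": [2.0, -2.0, 7.3], "hand": 0}, {"delta_pos": [0.1, 1.3, 1.0], "angular": [2.0, -2.0, 7.3], "hand": 0}, {"delta_pos": [0.3, 1.3, 1.0], "angular": [2.0, -2.0, 7.3], "hand": 0}, {"delta_pos": [0.4, 1.3, 0.9], "angular": [2.0, -2.0, 7.3], "hand": 0}]
[{"delta_pos": [0.7, 1.3, 0.9], "angular": [2.0, -2.0, 7.3], "hand": 0}, {"delta_pos": [0.8, 1.1, 0.7], "angular": [2.0, -2.0, 7.3], "hand": 0}]
end [558.4 310.  165.2] n 12
```

Emit:
carry_out --moves '[{"delta_pos": [-1.1, 0.5, 1.1], "angular": [2.0, -2.0, 7.3], "hand": 0}, {"delta_pos": [-0.9, 0.7, 1.2], "angular": [2.0, -2.0, 7.3], "hand": 0}, {"delta_pos": [-0.9, 0.9, 1.1], "angular": [2.0, -2.0, 7.3], "hand": 0}, {"delta_pos": [-0.7, 0.9, 1.1], "angular": [2.0, -2.0, 7.3], "hand": 0}, {"delta_pos": [-0.5, 1.1, 1.2], "angular": [2.0, -2.0, 7.3], "hand": 0}, {"delta_pos": [-0.3, 1.2, 1.1], "angular": [2.0, -2.0, 7.3], "hand": 0}, {"delta_pos": [-0.1, 1.2, 1.0], "angular": [2.0, -2.0, 7.3], "hand": 0}, {"delta_pos": [0.1, 1.3, 1.0], "angular": [2.0, -2.0, 7.3], "hand": 0}, {"delta_pos": [0.3, 1.3, 1.0], "angular": [2.0, -2.0, 7.3], "hand": 0}, {"delta_pos": [0.4, 1.3, 0.9], "angular": [2.0, -2.0, 7.3], "hand": 0}]'

```text
t: 2.45
tcp_pos: [544.4, 292.0, 187.6]
orientation: [[-0.662, 0.696, 0.28], [0.606, 0.716, -0.346], [-0.441, -0.059, -0.895]]
force: [-0.6, 0.1, 0.8]
gripper_width: 0.2
```

Emit:
carry_out --moves '[{"delta_pos": [0.7, 1.3, 0.9], "angular": [2.0, -2.0, 7.3], "hand": 0}, {"delta_pos": [0.8, 1.1, 0.7], "angular": [2.0, -2.0, 7.3], "hand": 0}, {"delta_pos": [0, 0, 0], "angular": [0, 0, 0], "hand": 0}]'

```text
t: 2.75
tcp_pos: [557.0, 312.6, 162.3]
orientation: [[-0.451, 0.853, 0.261], [0.733, 0.521, -0.437], [-0.509, -0.005, -0.861]]
force: [0.4, -0.2, -1.8]
gripper_width: -0.2
```

```bash
cat > look.py <<'E'
import sys
from h import *
n,out=sys.argv[1],sys.argv[2]
s=arm.sense(); im,d=get_image(n); np.savez(f'pics/{out}.npz',im=im,d=d,tcp_pos=s['tcp_pos'],orientation=s['orientation']); cv2.imwrite(f'pics/{out}.png',im[:,:,::-1])
if len(sys.argv)>3:
    r0,r1,c0,c1=map(int,sys.argv[3].split(','));f=min(800/(c1-c0),600/(r1-r0))
    cv2.imwrite(f'pics/{out}.png',cv2.resize(im[r0:r1,c0:c1],None,fx=f,fy=f,interpolation=cv2.INTER_CUBIC)[:,:,::-1])
print('t',s['t'],'nest',nest(s).round(1),'rot err deg',np.degrees(np.linalg.norm(Ro.from_matrix(s['orientation'].T@RJ).as_rotvec())).round(1),np.degrees(np.linalg.norm(Ro.from_matrix(s['orientation'].T@RP).as_rotvec())).round(1),'q',s['qpos'].round(2),'F nest',(RN.T@s['force']).round(1),'w',s['gripper_width'])
E
python3 look.py wrist w2; python3 look.py scene s2 130,290,240,440
```

```text
t 2.75 nest [-11.5  95.8 129.4] rot err deg 0.7 89.8 q [ 0.64  0.61 -0.03  0.99 -0.53  1.67] F nest [-0.6  0.2 -1.7] w -0.23257576040490008
t 2.8 nest [-10.   95.6 130.2] rot err deg 0.7 89.8 q [ 0.64  0.61 -0.03  0.99 -0.53  1.67] F nest [ 1.4 -0.4 -0.3] w 0.07738172550194736
```

View pics/w2.png

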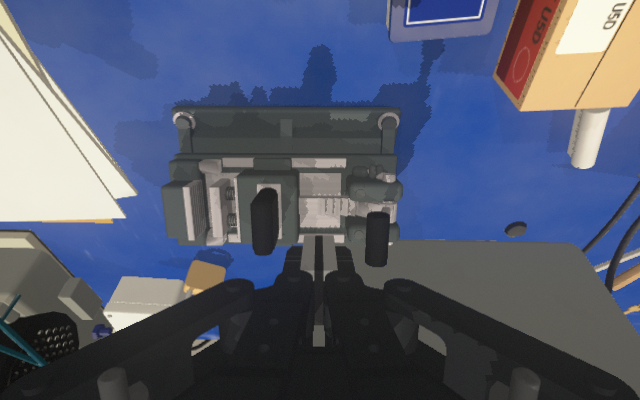

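View pics/s2.png

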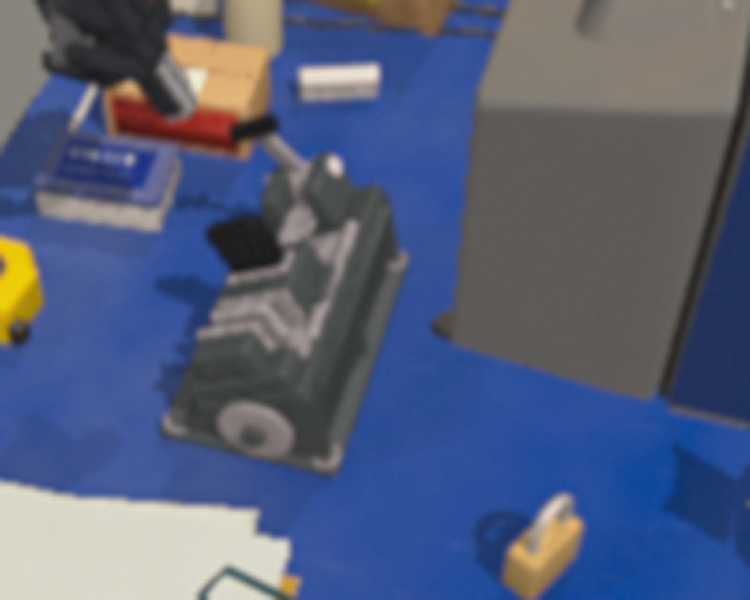

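The wrist view, looking down nest -z, shows the jaw grip at (263,222), the knob at (377,238) and the closed fingertips at (320,240) between them. Both are clear of the machine. I'll check where the grip and knob sit before pushing.

```bash
python3 - <<'E'
from h import *
z=np.load('pics/w2.npz');Q=(cloud('wrist',z['d'],z)-NN)@RN
for nm,(r0,r1,c0,c1),zl in (('knob',(205,270,360,395),70),('grip',(180,260,245,285),60),('fixed',(170,250,160,215),30),('pawlblk',(160,260,340,405),30),('fingers',(230,260,285,355),100)):
    q=Q[r0:r1,c0:c1].reshape(-1,3);q=q[(q[:,2]>zl)]
    print(nm,len(q),np.percentile(q,2,0).round(1),np.median(q,0).round(1),np.percentile(q,98,0).round(1))
E
```

```text
knob 1246 [-16.2 122.5  81.1] [ -2.6 128.1  89. ] [ 14.6 135.2  91.3]
grip 1269 [-19.8  49.8  62.3] [-2.6 57.7 68.8] [17.2 63.9 70.9]
fixed 1933 [-20.8 -21.2  31.1] [-2.5 -8.  35.7] [19.1 15.8 38.8]
pawlblk 3207 [-26.7 104.   30.8] [-10.2 130.1  36.2] [ 20.7 153.4 147. ]
fingers 1231 [-22.8  81.5 133.5] [-22.1  94.3 145.4] [-17.8 106.8 157.7]
```

Emit:
carry_out --moves '[{"delta_pos": [0, 0, 3.0], "angular": [0, 0, 0], "hand": 0}, {"delta_pos": [0, 0, 2.3], "angular": [0, 0, 0], "hand": 0}, {"delta_pos": [0, 1.0, 0], "angular": [0, 0, 0], "hand": 0}, {"delta_pos": [0, 1.0, 0], "angular": [0, 0, 0], "hand": 0}, {"delta_pos": [0, 0.8, 0], "angular": [0, 0, 0], "hand": 0}, {"delta_pos": [0, 0.8, 0], "angular": [0, 0, 0], "hand": 0}, {"delta_pos": [0, 0.8, 0], "angular": [0, 0, 0], "hand": 0}, {"delta_pos": [0, 0.6, 0], "angular": [0, 0, 0], "hand": 0}, {"delta_pos": [0, 0.5, 0], "angular": [0, 0, 0], "hand": 0}, {"delta_pos": [0, 0, 0], "angular": [0, 0, 0], "hand": 0}]'

```text
t: 3.85
tcp_pos: [620.5, 315.7, 120.0]
orientation: [[-0.446, 0.855, 0.264], [0.736, 0.518, -0.436], [-0.509, -0.0, -0.861]]
force: [-0.6, 0.2, -0.2]
gripper_width: 0.1
```

```bash
python3 look.py wrist w3
```

```text
t 3.85 nest [ -6.2 151.7  77.5] rot err deg 0.7 90.2 q [ 0.59  0.73  0.08  0.94 -0.53  1.62] F nest [-0.5 -0.4  0.1] w 0.05427022698955245
```

View pics/w3.png

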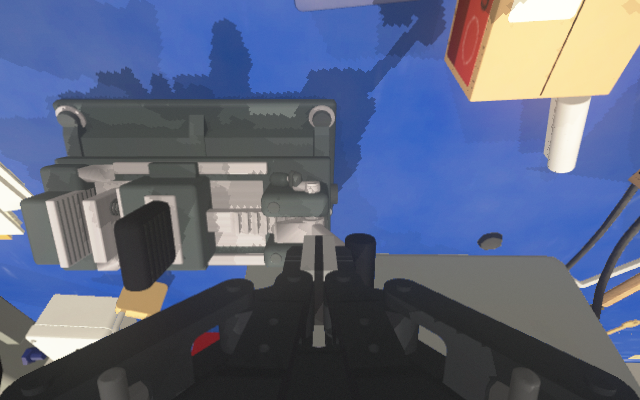

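The fingers now sit left of the knob at (360,255), and the lever leans away from the jaws, so the pawl is flipped out. Next is the jaw grip.

Emit:
carry_out --moves '[{"delta_pos": [0, -0.5, -3.5], "angular": [0, 0, 0], "hand": 0}, {"delta_pos": [-0.3, -3.0, 0], "angular": [0, 0, 0], "hand": 0.3}, {"delta_pos": [-0.3, -3.0, 0], "angular": [0, 0, 0], "hand": 0.5}, {"delta_pos": [0, -2.95, 0], "angular": [0, 0, 0], "hand": 0.5}, {"delta_pos": [0, 0, 0], "angular": [0, 0, 0], "hand": 0.5}]'

```text
t: 4.4
tcp_pos: [528.9, 275.2, 153.1]
orientation: [[-0.449, 0.855, 0.261], [0.734, 0.519, -0.438], [-0.51, -0.005, -0.86]]
force: [-0.3, -0.4, -0.7]
gripper_width: 42.8
```

```bash
python3 look.py wrist w4; python3 - <<'E'
from h import *
z=np.load('pics/w4.npz');Q=(cloud('wrist',z['d'],z)-NN)@RN
q=Q.reshape(-1,3)
q1=q[(q[:,2]>60)&(q[:,2]<75)&(q[:,1]<85)&(q[:,1]>30)&(abs(q[:,0])<30)];print('grip',len(q1),np.percentile(q1,2,0).round(1),np.percentile(q1,98,0).round(1))
q1=q[(q[:,2]>65)&(q[:,2]<95)&(q[:,1]<195)&(q[:,1]>105)&(abs(q[:,0])<30)];print('knob',len(q1),np.percentile(q1,2,0).round(1),np.percentile(q1,98,0).round(1))
E
```

```text
t 4.4 nest [ -1.1  52.3 112.8] rot err deg 0.7 90.0 q [ 0.62  0.54 -0.19  0.89 -0.53  1.65] F nest [-0.2 -0.5 -0.7] w 42.820244332516374
grip 1468 [-19.5  49.5  63.2] [16.9 63.4 70.7]
knob 2123 [-16.  158.7  66.2] [ 14.3 172.6  88.8]
```

View pics/w4.png

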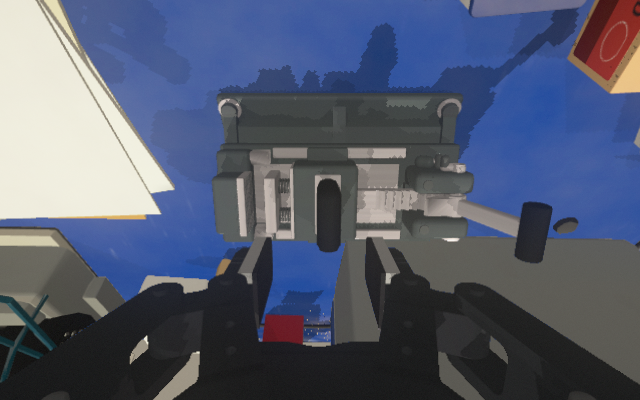

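```bash
python3 - <<'E'
from h import *
for i in range(3):
    s=arm.sense(); print(s['t'],nest(s).round(2),s['qd'].round(3)); get_image('wrist')
E
```

```text
4.45 [ -0.82  54.94 113.22] [-0.005  0.029  0.077 -0.011 -0.006  0.   ]
4.5 [ -0.63  56.68 113.41] [-0.004  0.022  0.046 -0.004  0.001 -0.   ]
4.55 [ -0.54  57.59 113.43] [-0.003  0.015  0.024  0.001  0.001  0.001]
```

Knob seen at y≈166–172, so the pawl is out. The tool was still settling and is now at y 57.6 over the grip centre at 56.5. Descending and pinching.

Emit:
carry_out --moves '[{"delta_pos": [0, -0.1, 2.5], "angular": [0, 0, 0], "hand": 0.5}, {"delta_pos": [0, 0, 2.5], "angular": [0, 0, 0], "hand": 0.5}, {"delta_pos": [0, 0, 2.0], "angular": [0, 0, 0], "hand": 0.5}, {"delta_pos": [0, 0, 0], "angular": [0, 0, 0], "hand": 0.5}, {"delta_pos": [0, 0, 0], "angular": [0, 0, 0], "hand": 0.1}, {"delta_pos": [0, 0, 0], "angular": [0, 0, 0], "hand": 0}, {"delta_pos": [0, 0, 0], "angular": [0, 0, 0], "hand": 0}, {"delta_pos": [0, 0, 0], "angular": [0, 0, 0], "hand": 0}]' --newtons 30

```text
t: 5.4
tcp_pos: [551.4, 247.5, 94.4]
orientation: [[-0.445, 0.855, 0.266], [0.736, 0.519, -0.434], [-0.51, 0.003, -0.86]]
force: [2.3, 1.5, 1.3]
gripper_width: 12.9
```

```bash
python3 look.py wrist w5
```

```text
t 5.4 nest [ 0.2 57.1 44.2] rot err deg 0.7 90.2 q [ 0.56  0.59 -0.26  0.72 -0.53  1.58] F nest [0.6 2.7 1.2] w 12.928015565930577
```

View pics/w5.png

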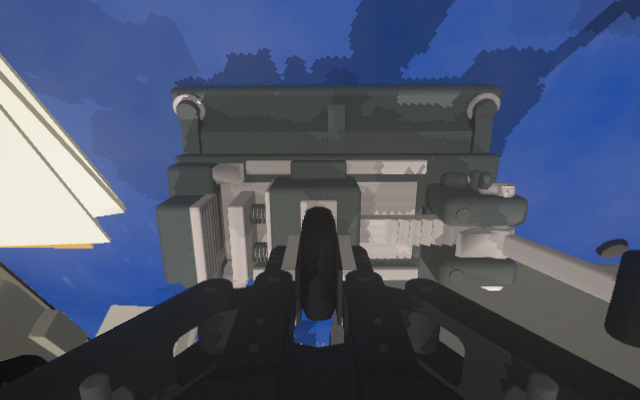

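The grip slab is held (width 13 mm, v≈12 mm). Drawing the jaw back about 26 mm.

Emit:
carry_out --moves '[{"delta_pos": [0, 0.4, 0], "angular": [0, 0, 0], "hand": 0}, {"delta_pos": [0, 0.6, 0], "angular": [0, 0, 0], "hand": 0}, {"delta_pos": [0, 0.6, 0], "angular": [0, 0, 0], "hand": 0}, {"delta_pos": [0, 0.6, 0], "angular": [0, 0, 0], "hand": 0}, {"delta_pos": [0, 0.3, 0], "angular": [0, 0, 0], "hand": 0}, {"delta_pos": [0, 0, 0], "angular": [0, 0, 0], "hand": 0}, {"delta_pos": [0, 0, 0], "angular": [0, 0, 0], "hand": 0}]'

```text
t: 6.15
tcp_pos: [572.0, 260.0, 94.3]
orientation: [[-0.446, 0.855, 0.265], [0.736, 0.519, -0.435], [-0.51, 0.001, -0.86]]
force: [-1.6, 2.0, 5.0]
gripper_width: 13.5
```

```bash
python3 look.py wrist w6
```

```text
t 6.15 nest [ 0.2 81.2 44.2] rot err deg 0.7 90.1 q [ 0.56  0.63 -0.19  0.75 -0.53  1.58] F nest [ 0.3 -0.3  5.6] w 13.455708253851796
```

View pics/w6.png

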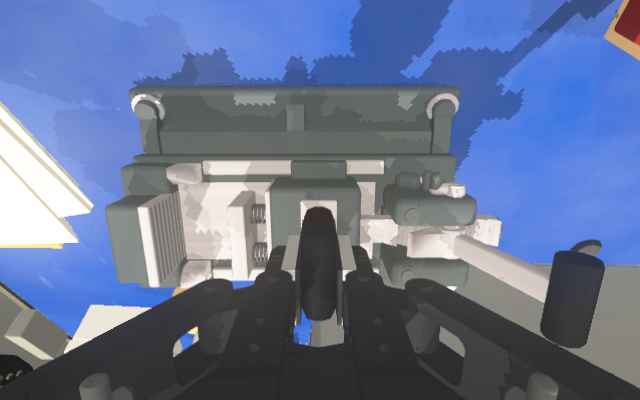

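Emit:
carry_out --moves '[{"delta_pos": [0, 0, 0], "angular": [0, 0, 0], "hand": 0.4}, {"delta_pos": [0, 0, 0], "angular": [0, 0, 0], "hand": 0.5}, {"delta_pos": [0, 0, -3.0], "angular": [0, 0, 0], "hand": 0.5}, {"delta_pos": [0, 0, -4.0], "angular": [0, 0, 0], "hand": 0.5}, {"delta_pos": [0, 0, -4.0], "angular": [0, 0, 0], "hand": 0.6}, {"delta_pos": [0, 0, 0], "angular": [0, 0, 0], "hand": 0.7}, {"delta_pos": [0, 0, 0], "angular": [0, 0, 0], "hand": 0.7}]'

```text
t: 6.9
tcp_pos: [542.9, 307.9, 188.4]
orientation: [[-0.446, 0.855, 0.265], [0.736, 0.519, -0.435], [-0.509, 0.001, -0.861]]
force: [-0.6, -0.6, -0.6]
gripper_width: 59.9
```

```bash
python3 look.py wrist w7; python3 - <<'E'
from h import *
plan([562,8,150],down(95),dec=1,hand=0.7)
z=np.load('pics/w7.npz');q=((cloud('wrist',z['d'],z)-NN)@RN).reshape(-1,3)
q1=q[(q[:,2]>60)&(q[:,2]<75)&(q[:,1]<105)&(q[:,1]>30)&(abs(q[:,0])<30)];print('grip',len(q1),np.percentile(q1,2,0).round(1),np.percentile(q1,98,0).round(1))
q1=q[(q[:,2]>34)&(q[:,2]<41)&(q[:,1]<10)&(q[:,1]>-40)&(abs(q[:,0])<30)];print('fixed',len(q1),np.percentile(q1,2,0).round(1),np.percentile(q1,98,0).round(1))
q1=q[(abs(q[:,2])<4)&(q[:,1]<30)&(q[:,1]>-10)&(abs(q[:,0])<20)];print('bed',len(q1),np.percentile(q1,2,0).round(1),np.median(q1,0).round(1),np.percentile(q1,98,0).round(1))
E
```

```text
t 6.9 nest [ -1.3  81.3 153.6] rot err deg 0.6 90.2 q [ 0.64  0.56 -0.05  1.02 -0.53  1.69] F nest [-0.2 -0.8 -0.6] w 59.86457932907965
[{"delta_pos": [-3.0, -2.0, 2.4], "angular": [1.0, 4.3, 3.7], "hand": 0.7}, {"delta_pos": [-3.3, -1.7, 2.2], "angular": [1.0, 4.3, 3.7], "hand": 0.7}, {"delta_pos": [-3.5, -1.5, 1.9], "angular": [1.0, 4.3, 3.7], "hand": 0.7}, {"delta_pos": [-3.8, -1.2, 1.8], "angular": [1.0, 4.3, 3.7], "hand": 0.7}, {"delta_pos": [-4.0, -0.9, 1.4], "angular": [1.0, 4.3, 3.7], "hand": 0.7}, {"delta_pos": [-4.1, -0.7, 1.1], "angular": [1.0, 4.3, 3.7], "hand": 0.7}, {"delta_pos": [-4.2, -0.3, 0.9], "angular": [1.0, 4.3, 3.7], "hand": 0.7}]
end [562.2   7.8 149.9] n 7
grip 1036 [-19.5  72.7  62.7] [17.3 86.5 70.7]
fixed 1338 [-19.8 -21.4  34.3] [19.3  0.1 38.5]
bed 1466 [-19.4  -0.2  -1.4] [-0.3 14.4  0. ] [19.5 29.2  1.7]
```

View pics/w7.png

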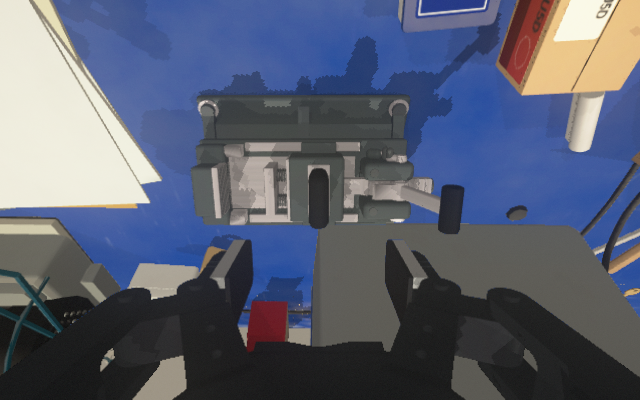

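Vice frame confirmed: fixed-jaw face at y≈0.1, top z≈38.5, bed at 0. The jaw is open to ≈35 mm and the knob is out. Moving over the padlock.

Emit:
carry_out --moves '[{"delta_pos": [-3.0, -2.0, 2.4], "angular": [1.0, 4.3, 3.7], "hand": 0.7}, {"delta_pos": [-3.3, -1.7, 2.2], "angular": [1.0, 4.3, 3.7], "hand": 0.7}, {"delta_pos": [-3.5, -1.5, 1.9], "angular": [1.0, 4.3, 3.7], "hand": 0.7}, {"delta_pos": [-3.8, -1.2, 1.8], "angular": [1.0, 4.3, 3.7], "hand": 0.7}, {"delta_pos": [-4.0, -0.9, 1.4], "angular": [1.0, 4.3, 3.7], "hand": 0.7}, {"delta_pos": [-4.1, -0.7, 1.1], "angular": [1.0, 4.3, 3.7], "hand": 0.7}, {"delta_pos": [-4.2, -0.3, 0.9], "angular": [1.0, 4.3, 3.7], "hand": 0.7}, {"delta_pos": [0, 0, 0], "angular": [0, 0, 0], "hand": 0.7}, {"delta_pos": [0, 0, 0], "angular": [0, 0, 0], "hand": 0.7}, {"delta_pos": [0, 0, 0], "angular": [0, 0, 0], "hand": 0.7}]'

```text
t: 7.95
tcp_pos: [561.5, 8.5, 149.4]
orientation: [[-0.082, 0.997, -0.001], [0.997, 0.082, 0.001], [0.001, -0.001, -1.0]]
force: [0.2, 0.6, 0.0]
gripper_width: 59.7
```

```bash
python3 look.py wrist w8; python3 - <<'E'
from h import *
s=arm.sense();print(s['tcp_pos'],s['orientation'].round(3))
z=np.load('pics/w8.npz');P=cloud('wrist',z['d'],z).reshape(-1,3);col=z['im'].reshape(-1,3).astype(int)
near=(abs(P[:,0]-562)<45)&(abs(P[:,1]-8)<45)
for lo,hi in ((36,43),(50,75)):
    q=P[near&(P[:,2]>lo)&(P[:,2]<hi)];print(len(q),cv2.minAreaRect(q[:,:2].astype(np.float32)) if len(q) else None,q[:,2].max() if len(q) else 0)
E
```

```text
t 7.95 nest [208.9 -58.8 -12.8] rot err deg 40.0 119.1 q [-0.12  0.41 -0.28  0.87  0.    1.37] F nest [-0.4  0.5  0.2] w 59.67067975624706
[561.67555445   9.26379496 149.7120703 ] [[-0.084  0.997 -0.001]
 [ 0.997  0.084  0.001]
 [ 0.001 -0.001 -1.   ]]
951 ((563.0244750976562, 6.322510242462158), (44.70530700683594, 20.317276000976562), 3.6233999729156494) 42.78488625709281
486 ((562.7338256835938, 6.512301445007324), (33.98707962036133, 6.9942498207092285), 3.424898386001587) 71.99698289639232
```

View pics/w8.png

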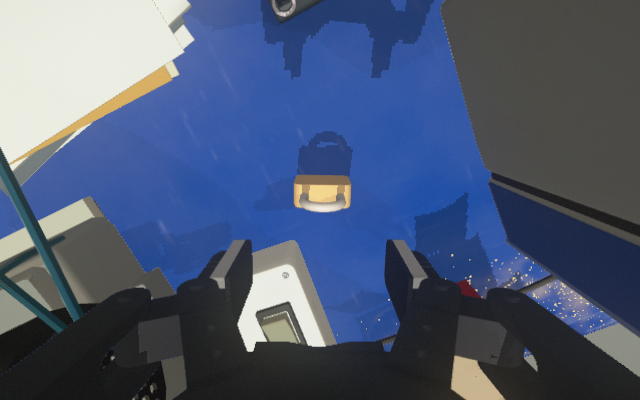

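Emit:
carry_out --moves '[{"delta_pos": [-0.3, 0.1, 3.5], "angular": [0, 0, 1.3], "hand": 0.7}, {"delta_pos": [0, 0, 4.0], "angular": [0, 0, 0], "hand": 0.7}, {"delta_pos": [0, 0, 3.0], "angular": [0, 0, 0], "hand": 0.7}, {"delta_pos": [0, 0, 1.5], "angular": [0, 0, 0], "hand": 0.7}, {"delta_pos": [0, 0, 1.0], "angular": [0, 0, 0], "hand": 0.7}, {"delta_pos": [0, 0, 0], "angular": [0, 0, 0], "hand": 0.7}, {"delta_pos": [0, 0, 0], "angular": [0, 0, 0], "hand": 0.7}, {"delta_pos": [0, 0, 0], "angular": [0, 0, 0], "hand": 0.7}]'

```text
t: 8.8
tcp_pos: [565.0, 5.7, 21.8]
orientation: [[-0.06, 0.998, 0.003], [0.998, 0.06, 0.0], [0.0, 0.003, -1.0]]
force: [-0.7, -0.3, -0.3]
gripper_width: 59.6
```

```bash
python3 look.py wrist w9; python3 -c "
from h import *
s=arm.sense();print(s['tcp_pos'])"
```

```text
t 8.8 nest [ 148.8  -57.3 -125.4] rot err deg 40.8 120.3 q [-0.12  0.57 -0.41  0.59  0.    1.39] F nest [-0.2 -0.8 -0.2] w 59.60231382947215
[564.93745399   5.46838921  21.7195693 ]
```

View pics/w9.png

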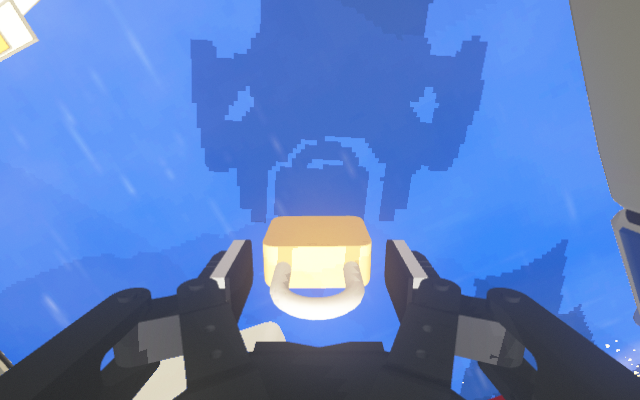

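Emit:
carry_out --moves '[{"delta_pos": [0.1, -0.2, 0.4], "angular": [0, 0, 0], "hand": 0.7}, {"delta_pos": [0, 0, 0], "angular": [0, 0, 0], "hand": 0.7}, {"delta_pos": [0, 0, 0], "angular": [0, 0, 0], "hand": 0.4}, {"delta_pos": [0, 0, 0], "angular": [0, 0, 0], "hand": 0.3}, {"delta_pos": [0, 0, 0], "angular": [0, 0, 0], "hand": 0.3}, {"delta_pos": [0, 0, 0], "angular": [0, 0, 0], "hand": 0.3}]' --newtons 45

```text
t: 9.45
tcp_pos: [562.5, 6.0, 17.1]
orientation: [[-0.059, 0.998, 0.002], [0.998, 0.059, 0.001], [0.0, 0.002, -1.0]]
force: [0.4, 0.8, 4.8]
gripper_width: 45.1
```

```bash
python3 look.py wrist w10 180,360,200,440; python3 - <<'E'
from h import *
s=arm.sense();print(s['tcp_pos'],s['orientation'].round(3),s['gripper_width'])
z=np.load('pics/w10.npz');P=cloud('wrist',z['d'],z).reshape(-1,3);R=z['orientation'];T=(P-z['tcp_pos'])@R
near=(abs(P[:,0]-562)<45)&(abs(P[:,1]-8)<45)
for lo,hi in ((37,43),(55,75)):
    k=near&(P[:,2]>lo)&(P[:,2]<hi)&(abs(T[:,1])<21); q=P[k]; print(len(q),cv2.minAreaRect(q[:,:2].astype(np.float32)),'tool',np.percentile(T[k],2,0).round(1),np.percentile(T[k],98,0).round(1),q[:,2].max())
E
```

```text
t 9.45 nest [ 145.   -59.2 -128.7] rot err deg 40.8 120.4 q [-0.12  0.58 -0.41  0.58  0.    1.39] F nest [2.  0.8 4.4] w 45.13220420020159
[562.5446919    6.06895649  17.07849391] [[-0.059  0.998  0.002]
 [ 0.998  0.059  0.001]
 [ 0.     0.002 -1.   ]] 45.2897786116152
3876 ((562.4667358398438, 6.635639667510986), (41.94652557373047, 20.185495376586914), 3.5836193561553955) tool [ -8.4 -20.2 -24.3] [ 10.2  19.7 -20.3] 42.9904572462051
2483 ((563.6530151367188, 7.995284080505371), (39.357818603515625, 18.616315841674805), 3.3788657188415527) tool [ -2.  -16.6 -54.5] [  4.   14.8 -38.9] 74.9512536914458
```

View pics/w10.png

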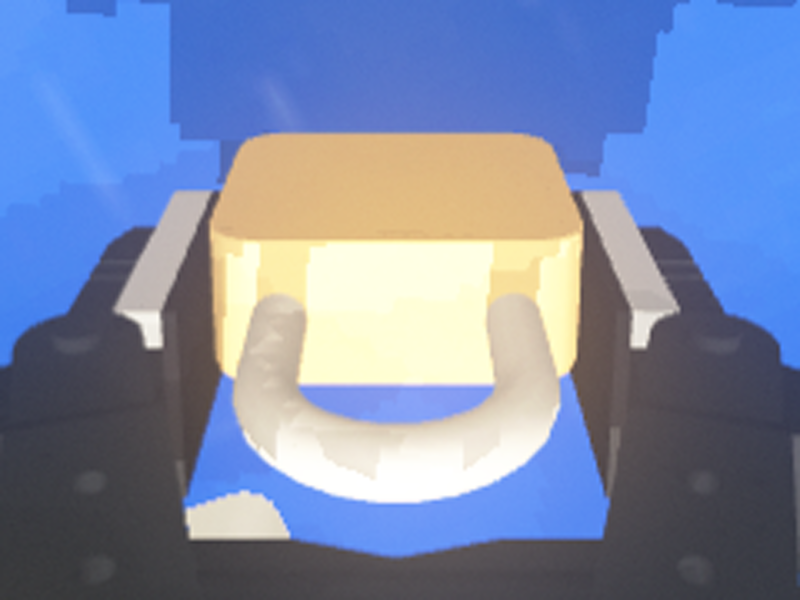

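```bash
python3 - <<'E'
from h import *
s=arm.sense();R0=s['orientation'];p0=s['tcp_pos']+[0,0,120.]
w=Ro.from_matrix(R0.T@RP).as_rotvec();print(np.degrees(w))
for f in np.linspace(0,1,7): 
    R=R0@Ro.from_rotvec(w*f).as_matrix();print(R[:,2].round(2))
# via: yaw first w/ down(150), then RP
print(nw(-.4,13.5,140))
p,R=plan([545,110,210],down(150),p0=p0,dec=1,hand=.3)
plan(nw(-.4,13.5,130),RP,p0=p,R0=R,dec=1,hand=.3)
E
```

```text
[  18.59901841  -30.65652826 -114.90401939]
[ 0.  0. -1.]
[-0.03 -0.1  -0.99]
[-0.03 -0.2  -0.98]
[ 0.01 -0.29 -0.96]
[ 0.07 -0.37 -0.93]
[ 0.16 -0.42 -0.9 ]
[ 0.26 -0.43 -0.87]
[488.9717785  266.07786451 177.04355653]
[{"delta_pos": [1.3, -0.1, -0.9], "angular": [0.0, 0.0, -7.1], "hand": 0.3}, {"delta_pos": [1.3, 0.0, -0.9], "angular": [0.0, 0.0, -7.1], "hand": 0.3}, {"delta_pos": [1.3, 0.2, -0.9], "angular": [0.0, 0.0, -7.1], "hand": 0.3}, {"delta_pos": [1.3, 0.3, -0.9], "angular": [0.0, 0.0, -7.1], "hand": 0.3}, {"delta_pos": [1.2, 0.5, -1.0], "angular": [0.0, 0.0, -7.1], "hand": 0.3}, {"delta_pos": [1.2, 0.7, -0.9], "angular": [0.0, 0.0, -7.1], "hand": 0.3}, {"delta_pos": [1.0, 0.8, -0.9], "angular": [0.0, 0.0, -7.1], "hand": 0.3}, {"delta_pos": [1.0, 0.9, -0.9], "angular": [0.0, 0.0, -7.1], "hand": 0.3}]
end [545.1 110.3 210.1] n 8
[{"delta_pos": [1.4, 1.2, 0.5], "angular": [3.0, -1.8, -6.6], "hand": 0.3}, {"delta_pos": [1.2, 1.3, 0.3], "angular": [3.0, -1.8, -6.6], "hand": 0.3}, {"delta_pos": [1.1, 1.5, 0.3], "angular": [3.0, -1.8, -6.6], "hand": 0.3}, {"delta_pos": [0.9, 1.6, 0.1], "angular": [3.0, -1.8, -6.6], "hand": 0.3}, {"delta_pos": [0.7, 1.7, 0.0], "angular": [3.0, -1.8, -6.6], "hand": 0.3}, {"delta_pos": [0.5, 1.7, 0.0], "angular": [3.0, -1.8, -6.6], "hand": 0.3}, {"delta_pos": [0.3, 1.8, -0.2], "angular": [3.0, -1.8, -6.6], "hand": 0.3}, {"delta_pos": [0.0, 1.9, -0.3], "angular": [3.0, -1.8, -6.6], "hand": 0.3}, {"delta_pos": [-0.1, 1.8, -0.4], "angular": [3.0, -1.8, -6.6], "hand": 0.3}]
end [491.6 262.  168. ] n 9
```

Emit:
carry_out --moves '[{"delta_pos": [0, 0, -1.0], "angular": [0, 0, 0], "hand": 0.3}, {"delta_pos": [0, 0, -3.0], "angular": [0, 0, 0], "hand": 0.3}, {"delta_pos": [0, 0, -4.0], "angular": [0, 0, 0], "hand": 0.3}, {"delta_pos": [0, 0, -4.0], "angular": [0, 0, 0], "hand": 0.3}, {"delta_pos": [1.3, -0.1, -0.9], "angular": [0, 0, -7.1], "hand": 0.3}, {"delta_pos": [1.3, 0, -0.9], "angular": [0, 0, -7.1], "hand": 0.3}, {"delta_pos": [1.3, 0.2, -0.9], "angular": [0, 0, -7.1], "hand": 0.3}, {"delta_pos": [1.3, 0.3, -0.9], "angular": [0, 0, -7.1], "hand": 0.3}, {"delta_pos": [1.2, 0.5, -1.0], "angular": [0, 0, -7.1], "hand": 0.3}, {"delta_pos": [1.2, 0.7, -0.9], "angular": [0, 0, -7.1], "hand": 0.3}]'

```text
t: 10.5
tcp_pos: [547.6, 84.8, 191.7]
orientation: [[-0.723, 0.691, -0.001], [0.691, 0.723, 0.001], [0.001, -0.0, -1.0]]
force: [0.1, -0.3, -1.9]
gripper_width: 45.4
```

Emit:
carry_out --moves '[{"delta_pos": [1.0, 0.8, -0.9], "angular": [0, 0, -7.1], "hand": 0.3}, {"delta_pos": [1.0, 0.9, -0.9], "angular": [0, 0, -7.1], "hand": 0.3}, {"delta_pos": [1.4, 1.2, 0.5], "angular": [3.0, -1.8, -6.6], "hand": 0.3}, {"delta_pos": [1.2, 1.3, 0.3], "angular": [3.0, -1.8, -6.6], "hand": 0.3}, {"delta_pos": [1.1, 1.5, 0.3], "angular": [3.0, -1.8, -6.6], "hand": 0.3}, {"delta_pos": [0.9, 1.6, 0.1], "angular": [3.0, -1.8, -6.6], "hand": 0.3}, {"delta_pos": [0.7, 1.7, 0.0], "angular": [3.0, -1.8, -6.6], "hand": 0.3}, {"delta_pos": [0.5, 1.7, 0.0], "angular": [3.0, -1.8, -6.6], "hand": 0.3}, {"delta_pos": [0.3, 1.8, -0.2], "angular": [3.0, -1.8, -6.6], "hand": 0.3}, {"delta_pos": [0.0, 1.9, -0.3], "angular": [3.0, -1.8, -6.6], "hand": 0.3}]'

```text
t: 11.5
tcp_pos: [496.1, 245.9, 171.7]
orientation: [[-0.908, -0.36, 0.215], [-0.418, 0.815, -0.401], [-0.031, -0.454, -0.89]]
force: [0.5, -0.2, -2.3]
gripper_width: 45.2
```

Emit:
carry_out --moves '[{"delta_pos": [-0.1, 1.8, -0.4], "angular": [3.0, -1.8, -6.6], "hand": 0.3}, {"delta_pos": [0, 0, 0], "angular": [0, 0, 0], "hand": 0.3}, {"delta_pos": [0, 0, 0], "angular": [0, 0, 0], "hand": 0.3}, {"delta_pos": [0, 0, 0], "angular": [0, 0, 0], "hand": 0.3}]'

```text
t: 11.9
tcp_pos: [491.0, 261.5, 167.8]
orientation: [[-0.857, -0.444, 0.263], [-0.515, 0.743, -0.426], [-0.006, -0.5, -0.866]]
force: [0.1, 0.0, -2.1]
gripper_width: 45.3
```

```bash
python3 look.py wrist w11; python3 - <<'E'
from h import *
s=arm.sense(); print(nest(s), np.degrees(Ro.from_matrix(s['orientation'].T@RP).as_rotvec()))
E
```

```text
t 11.9 nest [ -0.7  12.8 129.5] rot err deg 89.5 0.5 q [ 0.63  0.46 -0.28  0.88 -0.52  0.1 ] F nest [-1.   0.1 -1.8] w 45.33326866369173
[ -0.40915718  12.99868087 129.50528938] [-0.03286674  0.13035303 -0.52604131]
```

View pics/w11.png

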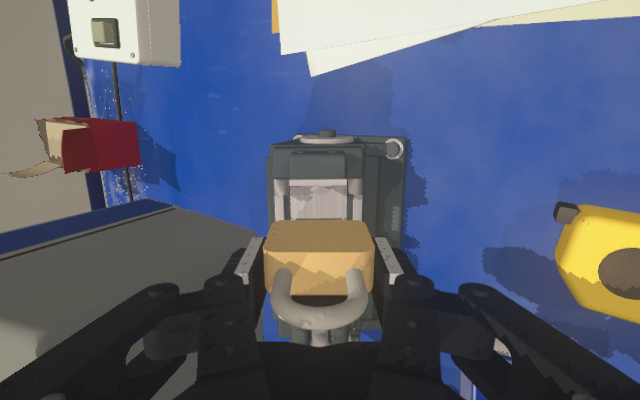

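```bash
python3 - <<'E'
from h import *
z=np.load('pics/w11.npz');Q=(cloud('wrist',z['d'],z)-NN)@RN;T=(cloud('wrist',z['d'],z)-z['tcp_pos'])@z['orientation']
q=Q.reshape(-1,3)
def b(nm,lo,hi,A=q):
    k=A[np.all((A>lo)&(A<hi),1)]; print(nm,len(k),np.percentile(k,1,0).round(1),np.median(k,0).round(1),np.percentile(k,99,0).round(1))
b('fixed top',(-35,-35,35),(35,6,42))
b('cheek tops',(-40,1,11),(40,16,20))
b('cheekL',(-45,2,11),(-20,12,20)); b('cheekR',(20,2,11),(45,12,20))
b('bed',(-22,3,-4),(22,40,3))
t=T.reshape(-1,3)
b('body in tool',(-20,-22,-30),(20,22,25),t)
# front face points of the padlock facing tool +x
k=t[(abs(t[:,1])<20)&(t[:,2]>-18)&(t[:,2]<14)&(abs(t[:,0])<20)]; print(np.polyfit(k[:,2],k[:,0],1),np.polyfit(k[:,1],k[:,0],1),np.percentile(k,[1,99],0))
b('top face tool',(-20,-20,-26),(20,20,-19),t)
for r in range(215,255,4): print(r,[T[r,c].round(1).tolist() for c in (300,320,340)])
E
```

```text
fixed top 1535 [-19.6 -22.3  35. ] [  0.4 -10.9  36.1] [20.  -0.8 38.8]
cheek tops 300 [-34.9   1.2  11.1] [ 0.3  6.6 14.3] [34.9 12.5 16.2]
cheekL 131 [-35.    2.1  11.1] [-30.8   7.   14.4] [-26.5  11.9  16.2]
cheekR 128 [26.5  2.1 11.2] [30.9  7.  14.4] [35.  11.7 16.1]
bed 1667 [-21.8   8.5  -1.5] [ 0.1 21.9  0.1] [21.6 36.2  1.7]
body in tool 7158 [ -5.4 -21.5 -28.4] [ 11.6  -0.1 -21.6] [13.6 21.5 15.4]
[3.18299919e-05 1.31077066e+01] [8.60629409e-05 1.31075807e+01] [[ 12.53298272 -19.50427855 -17.71142137]
 [ 13.63549573  19.55587842  13.46957135]]
top face tool 3836 [ -5.7 -19.6 -25.1] [  6.6  -0.1 -22.5] [ 13.5  19.6 -19.5]
215 [[-20.9, -16.1, 129.1], [-21.1, 1.0, 129.5], [-21.1, 18.2, 129.6]]
219 [[-22.3, -15.8, 122.5], [-22.2, 1.0, 122.2], [-21.8, 17.7, 120.9]]
223 [[12.9, -9.4, 11.8], [12.6, 0.4, 12.6], [12.8, 10.2, 12.2]]
227 [[13.0, -9.1, 6.0], [13.2, 0.4, 5.5], [12.9, 9.9, 6.3]]
231 [[13.3, -8.8, -0.3], [13.1, 0.3, 0.3], [12.5, 9.6, 2.0]]
235 [[13.2, -8.5, -4.8], [13.4, 0.3, -5.5], [13.3, 9.1, -5.1]]
239 [[12.8, -8.3, -8.6], [13.2, 0.3, -9.7], [13.4, 8.8, -10.0]]
243 [[13.1, -8.0, -13.7], [12.8, 0.3, -13.0], [12.9, 8.6, -13.2]]
247 [[13.1, -7.8, -17.9], [13.2, 0.3, -18.1], [13.4, 8.3, -18.4]]
251 [[13.0, -7.6, -21.5], [12.6, 0.3, -20.7], [13.4, 8.0, -22.5]]
```

```bash
python3 - <<'E'
from h import *
for n in ('w10','w11'):
    z=np.load(f'pics/{n}.npz');T=(cloud('wrist',z['d'],z)-z['tcp_pos'])@z['orientation']
    print(n)
    for r in (225,235,245,255,265,275): print(r,[T[r,c].round(1).tolist() for c in (290,320,350)])
    t=T.reshape(-1,3);k=t[(abs(t[:,1])<19)&(abs(t[:,2]+22)<2.5)&(abs(t[:,0])<25)];print(len(k),np.percentile(k,[1,50,99],0).round(1))
E
```

```text
w10
225 [[12.9, -14.1, 9.0], [12.8, 0.4, 9.2], [12.9, 14.9, 9.1]]
235 [[13.0, -13.0, -4.3], [13.1, 0.3, -4.7], [12.7, 13.7, -3.6]]
245 [[13.0, -12.0, -15.7], [13.3, 0.3, -16.2], [12.9, 12.6, -15.4]]
255 [[12.0, -11.4, -23.0], [11.8, 0.2, -22.7], [11.6, 12.0, -22.2]]
265 [[7.4, -11.6, -22.3], [7.1, 0.3, -21.8], [7.3, 12.1, -22.2]]
275 [[4.4, -11.4, -24.9], [3.2, 0.3, -22.6], [5.9, 11.6, -27.8]]
3517 [[ -5.6 -18.6 -24. ]
 [  6.6  -0.1 -22.5]
 [ 13.4  18.6 -19.8]]
w11
225 [[13.0, -14.0, 8.7], [13.0, 0.4, 8.7], [13.2, 14.8, 8.1]]
235 [[13.0, -13.0, -4.3], [13.4, 0.3, -5.5], [13.6, 13.5, -5.9]]
245 [[12.9, -12.1, -15.3], [13.0, 0.3, -15.7], [13.7, 12.4, -17.1]]
255 [[11.7, -11.5, -22.4], [11.9, 0.2, -22.9], [11.8, 12.0, -22.6]]
265 [[7.0, -11.7, -21.7], [7.8, 0.3, -23.3], [7.4, 12.1, -22.3]]
275 [[4.6, -11.4, -25.4], [2.8, 0.3, -22.0], [5.8, 11.7, -27.6]]
3529 [[ -5.7 -18.5 -24. ]
 [  6.7  -0.1 -22.5]
 [ 13.5  18.6 -19.7]]
```

Emit:
carry_out --moves '[{"delta_pos": [-0.3, -0.05, 2.0], "angular": [0, 0, -0.5], "hand": 0.3}, {"delta_pos": [0, 0, 2.5], "angular": [0, 0, 0], "hand": 0.3}, {"delta_pos": [0, 0, 2.0], "angular": [0, 0, 0], "hand": 0.3}, {"delta_pos": [0, 0, 1.0], "angular": [0, 0, 0], "hand": 0.3}, {"delta_pos": [0, 0, 0], "angular": [0, 0, 0], "hand": 0.3}, {"delta_pos": [0, 0, 0], "angular": [0, 0, 0], "hand": 0.3}, {"delta_pos": [0, 0, 0], "angular": [0, 0, 0], "hand": 0.3}]'

```text
t: 12.65
tcp_pos: [514.0, 231.9, 104.0]
orientation: [[-0.852, -0.452, 0.265], [-0.523, 0.739, -0.425], [-0.003, -0.501, -0.866]]
force: [0.4, -0.7, -2.2]
gripper_width: 44.9
```

```bash
python3 look.py wrist w12 100,340,180,460; python3 - <<'E'
from h import *
s=arm.sense(); print(nest(s), np.degrees(Ro.from_matrix(s['orientation'].T@RP).as_rotvec()))
z=np.load('pics/w12.npz');P=cloud('wrist',z['d'],z);q=((P-NN)@RN).reshape(-1,3)
def b(nm,lo,hi,A=q):
    k=A[np.all((A>lo)&(A<hi),1)]; print(nm,len(k),np.percentile(k,1,0).round(1),np.median(k,0).round(1),np.percentile(k,99,0).round(1))
b('fixed top',(-35,-35,35),(35,2,42))
b('cheekL',(-45,2,11),(-20,12,20)); b('cheekR',(20,2,11),(45,12,20))
t=((P-z['tcp_pos'])@z['orientation']).reshape(-1,3)
k=q[(abs(t[:,1])<20)&(t[:,2]>-18)&(t[:,2]<14)&(abs(t[:,0])<20)];print('padlock face y',np.median(k,0))
E
```

```text
t 12.65 nest [-0.4 17.  55.6] rot err deg 90.0 0.3 q [ 0.56  0.52 -0.37  0.69 -0.52  0.01] F nest [-0.4 -0.  -2.2] w 44.86089909323409
[-0.50453416 16.97119516 55.64923907] [-0.0465241   0.25560154  0.05405453]
fixed top 3168 [-19.7 -22.2  35. ] [  0.2 -10.6  36.1] [19.9 -0.6 38.8]
cheekL 251 [-34.8   2.1  11.1] [-30.5   7.   14.4] [-26.4  11.9  15.9]
cheekR 249 [26.1  2.2 11.1] [30.7  7.  14.3] [35.  11.9 16. ]
padlock face y [-0.26697914  3.89123497 60.13374006]
```

View pics/w12.png

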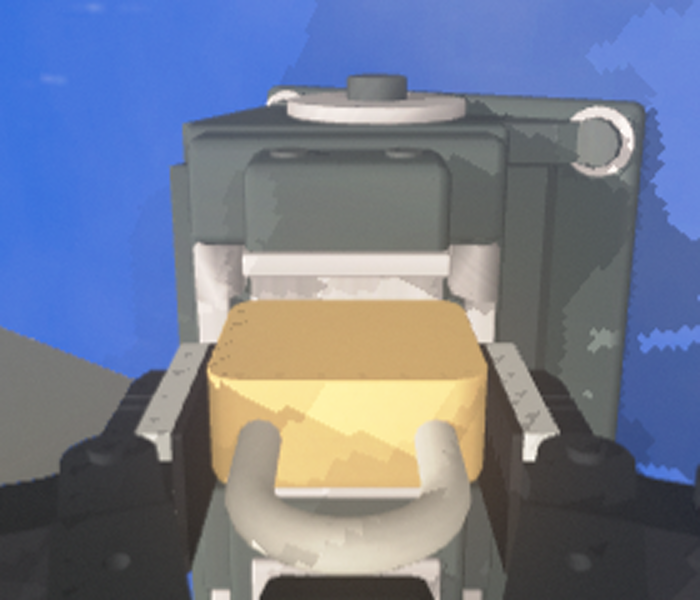

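Emit:
carry_out --moves '[{"delta_pos": [0, -0.05, 1.0], "angular": [0, 0, 0], "hand": 0.3}, {"delta_pos": [0, 0, 1.0], "angular": [0, 0, 0], "hand": 0.3}, {"delta_pos": [0, 0, 0.8], "angular": [0, 0, 0], "hand": 0.3}, {"delta_pos": [0, 0, 0.5], "angular": [0, 0, 0], "hand": 0.3}, {"delta_pos": [0, 0, 0.2], "angular": [0, 0, 0], "hand": 0.3}, {"delta_pos": [0, 0, 0], "angular": [0, 0, 0], "hand": 0.3}, {"delta_pos": [0, 0, 0], "angular": [0, 0, 0], "hand": 0.3}]'

```text
t: 13.4
tcp_pos: [522.9, 216.1, 73.0]
orientation: [[-0.852, -0.452, 0.263], [-0.523, 0.738, -0.426], [-0.002, -0.501, -0.866]]
force: [-0.5, -0.1, -2.2]
gripper_width: 45.4
```

```bash
python3 look.py wrist w13 100,340,180,460;python3 look.py wrist w13b 100,340,180,460
```

```text
t 13.4 nest [-0.2 16.4 19.7] rot err deg 90.1 0.2 q [ 0.53  0.55 -0.41  0.6  -0.52 -0.02] F nest [-1.3 -0.5 -1.8] w 45.35794738767128
t 13.45 nest [-0.2 16.5 19.8] rot err deg 90.1 0.2 q [ 0.53  0.55 -0.41  0.6  -0.52 -0.02] F nest [-1.   1.2 -2.3] w 45.14379350311993
```

View pics/w13.png

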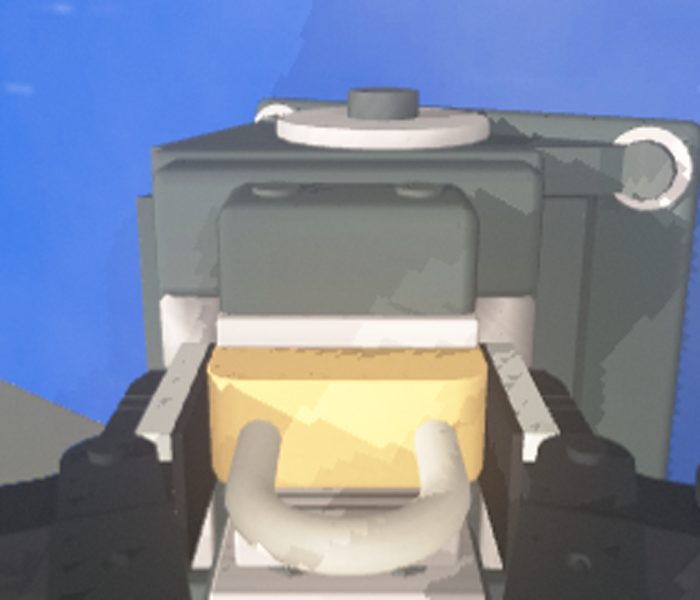

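Emit:
carry_out --moves '[{"delta_pos": [0, 0, 0.1], "angular": [0, 0, 0], "hand": 0.3}, {"delta_pos": [0, 0, 0.1], "angular": [0, 0, 0], "hand": 0.3}, {"delta_pos": [0, 0, 0], "angular": [0, 0, 0], "hand": 0.3}, {"delta_pos": [0, 0, 0], "angular": [0, 0, 0], "hand": 0.3}]'

```text
t: 13.9
tcp_pos: [523.3, 215.2, 71.1]
orientation: [[-0.852, -0.452, 0.263], [-0.523, 0.738, -0.426], [-0.002, -0.501, -0.866]]
force: [-0.1, 0.0, -2.3]
gripper_width: 45.2
```

```bash
python3 look.py wrist w14; python3 look.py wrist w14
```

```text
t 13.9 nest [-0.2 16.2 17.6] rot err deg 90.1 0.2 q [ 0.53  0.56 -0.41  0.59 -0.52 -0.03] F nest [-1.2 -0.1 -1.9] w 45.17491989640321
t 13.95 nest [-0.2 16.3 17.6] rot err deg 90.1 0.2 q [ 0.53  0.56 -0.41  0.59 -0.52 -0.03] F nest [-1.4 -0.3 -2.6] w 45.14191115418659
```

Emit:
carry_out --moves '[{"delta_pos": [0.15, 0, 0.05], "angular": [0, 0, 0], "hand": 0.3}, {"delta_pos": [0, 0, 0.1], "angular": [0, 0, 0], "hand": 0.3}, {"delta_pos": [0, 0, 0], "angular": [0, 0, 0], "hand": 0.3}, {"delta_pos": [0, 0, 0], "angular": [0, 0, 0], "hand": 0.3}]'

```text
t: 14.4
tcp_pos: [522.6, 214.4, 70.8]
orientation: [[-0.852, -0.452, 0.265], [-0.524, 0.738, -0.425], [-0.003, -0.501, -0.866]]
force: [-3.6, 2.8, 5.0]
gripper_width: 44.7
```

```bash
python3 look.py wrist w15; python3 look.py wrist w15
```

```text
t 14.4 nest [-0.1 15.3 17.2] rot err deg 90.1 0.3 q [ 0.53  0.55 -0.41  0.59 -0.52 -0.03] F nest [-1.2 -1.6  6.5] w 44.71712604213716
t 14.45 nest [-0.2 15.3 17.2] rot err deg 90.1 0.3 q [ 0.53  0.55 -0.42  0.59 -0.52 -0.03] F nest [-0.4 -1.2  6.8] w 44.86368234491292
```

Emit:
carry_out --moves '[{"delta_pos": [0.1, 0, -0.05], "angular": [0, 0, 0], "hand": 0.3}, {"delta_pos": [0.1, 0, 0], "angular": [0, 0, 0], "hand": 0.3}, {"delta_pos": [0, 0, 0], "angular": [0, 0, 0], "hand": 0.3}, {"delta_pos": [0, 0, 0], "angular": [0, 0, 0], "hand": 0.3}]'

```text
t: 14.9
tcp_pos: [521.5, 213.7, 70.9]
orientation: [[-0.852, -0.451, 0.265], [-0.524, 0.739, -0.425], [-0.004, -0.501, -0.866]]
force: [0.2, 5.5, 3.8]
gripper_width: 45.2
```

```bash
python3 look.py wrist w16 100,340,180,460
```

```text
t 14.9 nest [-0.1 14.  17.3] rot err deg 90.0 0.3 q [ 0.53  0.55 -0.42  0.58 -0.52 -0.03] F nest [-2.   3.   5.6] w 45.202062283999695
```

View pics/w16.png

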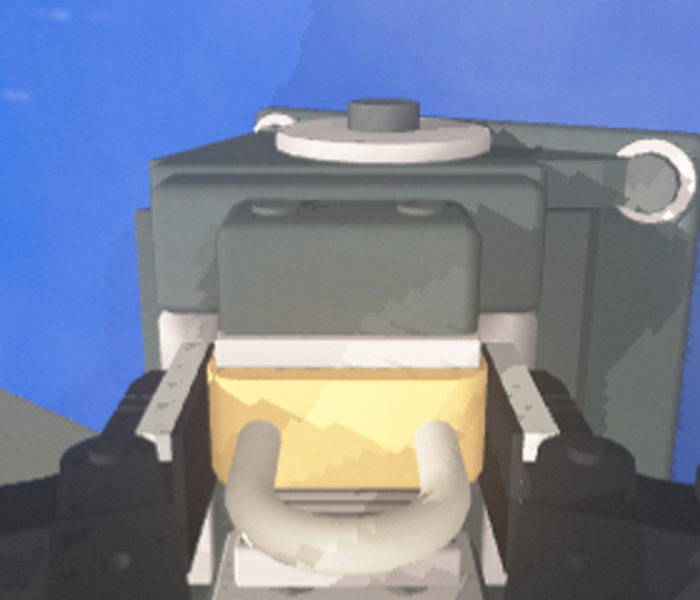

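Padlock is seated: face against the fixed jaw, bed force ≈6 N, x≈0. Releasing and withdrawing along the tool axis.

Emit:
carry_out --moves '[{"delta_pos": [0, 0, 0], "angular": [0, 0, 0], "hand": 0.58}, {"delta_pos": [0, 0, 0], "angular": [0, 0, 0], "hand": 0.65}, {"delta_pos": [0, 0, 0], "angular": [0, 0, 0], "hand": 0.7}, {"delta_pos": [0, 0, 0], "angular": [0, 0, 0], "hand": 0.7}, {"delta_pos": [0, 0, -1.0], "angular": [0, 0, 0], "hand": 0.7}, {"delta_pos": [0, 0, -3.0], "angular": [0, 0, 0], "hand": 0.7}, {"delta_pos": [0, 0, -4.0], "angular": [0, 0, 0], "hand": 0.7}, {"delta_pos": [0, 0, -4.0], "angular": [0, 0, 0], "hand": 0.7}, {"delta_pos": [0, 0, 0], "angular": [0, 0, 0], "hand": 0.7}, {"delta_pos": [0, 0, 0], "angular": [0, 0, 0], "hand": 0.7}]'

```text
t: 15.95
tcp_pos: [489.2, 265.1, 175.4]
orientation: [[-0.851, -0.452, 0.266], [-0.524, 0.738, -0.424], [-0.004, -0.501, -0.866]]
force: [-1.0, 0.0, -0.5]
gripper_width: 59.7
```

```bash
python3 look.py wrist w17 100,340,180,460; python3 - <<'E'
from h import *
z=np.load('pics/w17.npz');P=cloud('wrist',z['d'],z);q=((P-NN)@RN)
col=z['im'].astype(int);br=(col[:,:,0]-col[:,:,2]>50)&(abs(q[:,:,0])<40)&(abs(q[:,:,1]-12)<30)&(q[:,:,2]>5)&(q[:,:,2]<50)
k=q[br];print(len(k),np.percentile(k,[1,50,99],0).round(1))
t=k[k[:,2]>38];print(cv2.minAreaRect(t[:,:2].astype(np.float32)),np.polyfit(t[:,0],t[:,2],1),np.polyfit(t[:,1],t[:,2],1))
E
```

```text
t 15.95 nest [ -0.4  13.2 138. ] rot err deg 90.1 0.3 q [ 0.64  0.45 -0.27  0.9  -0.52  0.1 ] F nest [-0.7 -0.9 -0.2] w 59.66725324834628
1093 [[-22.3   0.5  34.4]
 [  0.3   6.5  39.5]
 [ 22.4  18.7  41.2]]
((-0.7420196533203125, 9.843609809875488), (19.247772216796875, 43.068302154541016), 89.94889068603516) [2.25637621e-03 3.96444329e+01] [-1.12271962e-02  3.97243335e+01]
```

View pics/w17.png

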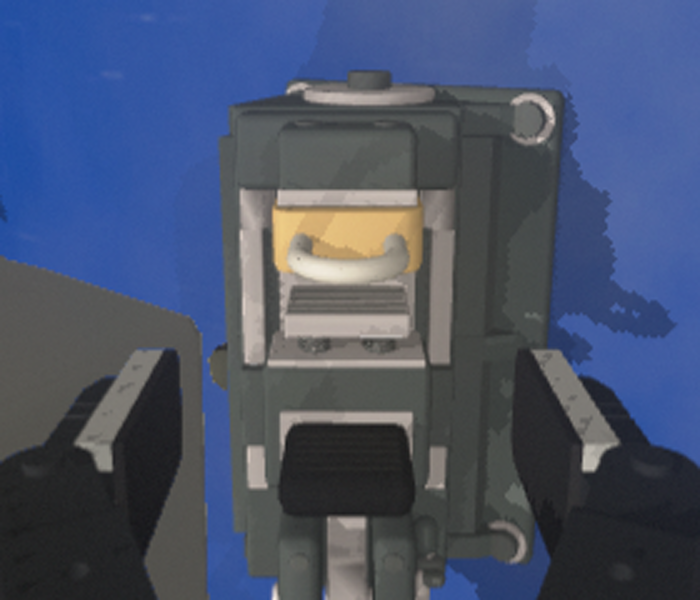

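Padlock sits square: y 0.5–19 (centre ≈9.8), x≈0, top z≈40, with the shackle outward. Next I flip the pawl lever back in, from behind.

```bash
python3 - <<'E'
from h import *
plan(nw(-8,197,125),RJ,dec=1,hand=0)
E
```

```text
[{"delta_pos": [-1.5, 0.1, 0.1], "angular": [0.0, 0.0, 7.5], "hand": 0}, {"delta_pos": [-1.6, 0.2, 0.1], "angular": [0.0, 0.0, 7.5], "hand": 0}, {"delta_pos": [-1.4, 0.5, 0.1], "angular": [0.0, 0.0, 7.5], "hand": 0}, {"delta_pos": [-1.4, 0.6, 0.1], "angular": [0.0, 0.0, 7.5], "hand": 0}, {"delta_pos": [-1.3, 0.9, 0.1], "angular": [0.0, 0.0, 7.5], "hand": 0}, {"delta_pos": [-1.2, 0.9, 0.1], "angular": [0.0, 0.0, 7.5], "hand": 0}, {"delta_pos": [-1.1, 1.2, 0.1], "angular": [0.0, 0.0, 7.5], "hand": 0}, {"delta_pos": [-0.9, 1.2, 0.1], "angular": [0.0, 0.0, 7.5], "hand": 0}, {"delta_pos": [-0.7, 1.4, 0.1], "angular": [0.0, 0.0, 7.5], "hand": 0}, {"delta_pos": [-0.5, 1.4, 0.1], "angular": [0.0, 0.0, 7.5], "hand": 0}]
[{"delta_pos": [-0.3, 1.5, 0.1], "angular": [0.0, 0.0, 7.5], "hand": 0}, {"delta_pos": [-0.2, 1.6, 0.1], "angular": [0.0, 0.0, 7.5], "hand": 0}]
end [646.3 361.1 160.5] n 12
```

Emit:
carry_out --moves '[{"delta_pos": [-1.5, 0.1, 0.1], "angular": [0, 0, 7.5], "hand": 0}, {"delta_pos": [-1.6, 0.2, 0.1], "angular": [0, 0, 7.5], "hand": 0}, {"delta_pos": [-1.4, 0.5, 0.1], "angular": [0, 0, 7.5], "hand": 0}, {"delta_pos": [-1.4, 0.6, 0.1], "angular": [0, 0, 7.5], "hand": 0}, {"delta_pos": [-1.3, 0.9, 0.1], "angular": [0, 0, 7.5], "hand": 0}, {"delta_pos": [-1.2, 0.9, 0.1], "angular": [0, 0, 7.5], "hand": 0}, {"delta_pos": [-1.1, 1.2, 0.1], "angular": [0, 0, 7.5], "hand": 0}, {"delta_pos": [-0.9, 1.2, 0.1], "angular": [0, 0, 7.5], "hand": 0}, {"delta_pos": [-0.7, 1.4, 0.1], "angular": [0, 0, 7.5], "hand": 0}, {"delta_pos": [-0.5, 1.4, 0.1], "angular": [0, 0, 7.5], "hand": 0}]'

```text
t: 17.0
tcp_pos: [619.8, 343.4, 160.5]
orientation: [[-0.654, 0.71, 0.26], [0.581, 0.692, -0.428], [-0.484, -0.129, -0.865]]
force: [-0.2, -0.7, -0.0]
gripper_width: -0.0
```

Emit:
carry_out --moves '[{"delta_pos": [-0.3, 1.5, 0.1], "angular": [0, 0, 7.5], "hand": 0}, {"delta_pos": [-0.2, 1.6, 0.1], "angular": [0, 0, 7.5], "hand": 0}, {"delta_pos": [0, 0, 0], "angular": [0, 0, 0], "hand": 0}, {"delta_pos": [0, 0, 0], "angular": [0, 0, 0], "hand": 0}, {"delta_pos": [0, 0, 0], "angular": [0, 0, 0], "hand": 0}]'

```text
t: 17.5
tcp_pos: [645.8, 360.0, 159.6]
orientation: [[-0.454, 0.852, 0.262], [0.737, 0.524, -0.427], [-0.501, -0.001, -0.866]]
force: [-0.6, 0.4, -0.1]
gripper_width: 0.1
```

```bash
python3 look.py wrist w18; python3 - <<'E'
from h import *
s=arm.sense();print(nest(s),np.degrees(Ro.from_matrix(s['orientation'].T@RJ).as_rotvec()).round(2))
z=np.load('pics/w18.npz');q=((cloud('wrist',z['d'],z)-NN)@RN).reshape(-1,3)
q1=q[(q[:,2]>68)&(q[:,2]<95)&(q[:,1]<195)&(q[:,1]>105)&(abs(q[:,0])<30)];print('knob',len(q1),np.percentile(q1,2,0).round(1),np.percentile(q1,98,0).round(1))
E
```

```text
t 17.5 nest [ -7.8 196.3 124.1] rot err deg 0.2 89.8 q [ 0.61  0.79  0.3   1.12 -0.52  1.64] F nest [-0.6 -0.3  0.3] w 0.14597102732223405
[ -7.7070286  196.52671647 124.63466385] [0.08 0.06 0.19]
knob 1287 [-16.  162.1  79.2] [ 14.6 175.2  88.8]
```

View pics/w18.png

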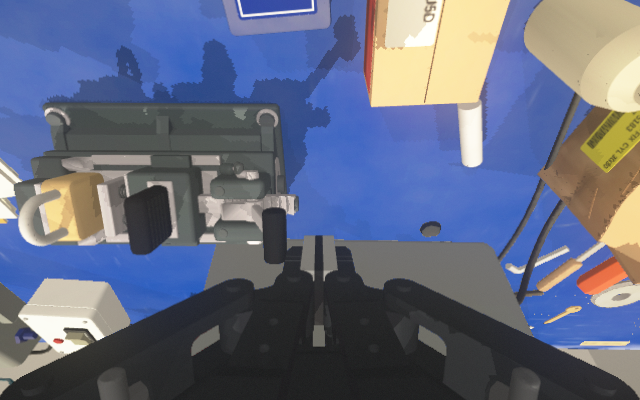

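Emit:
carry_out --moves '[{"delta_pos": [0, 0, 2.5], "angular": [0, 0, 0], "hand": 0}, {"delta_pos": [0, 0, 2.2], "angular": [0, 0, 0], "hand": 0}, {"delta_pos": [0, 0, 0], "angular": [0, 0, 0], "hand": 0}, {"delta_pos": [0, -0.8, 0], "angular": [0, 0, 0], "hand": 0}, {"delta_pos": [0, -0.8, 0], "angular": [0, 0, 0], "hand": 0}, {"delta_pos": [0, -0.8, 0], "angular": [0, 0, 0], "hand": 0}, {"delta_pos": [0, -0.8, 0], "angular": [0, 0, 0], "hand": 0}, {"delta_pos": [0, -0.8, 0], "angular": [0, 0, 0], "hand": 0}, {"delta_pos": [0, 0, 0], "angular": [0, 0, 0], "hand": 0}, {"delta_pos": [0, 0, 0], "angular": [0, 0, 0], "hand": 0}]'

```text
t: 18.55
tcp_pos: [625.7, 324.0, 125.2]
orientation: [[-0.452, 0.85, 0.27], [0.739, 0.526, -0.42], [-0.499, 0.01, -0.866]]
force: [-5.3, 9.7, 14.0]
gripper_width: 0.2
```

```bash
python3 look.py wrist w19
```

```text
t 18.55 nest [ -7.4 160.4  84.2] rot err deg 0.7 90.0 q [ 0.59  0.73  0.09  0.94 -0.52  1.61] F nest [-2.5  0.6 17.6] w 0.15523144413813225
```

View pics/w19.png

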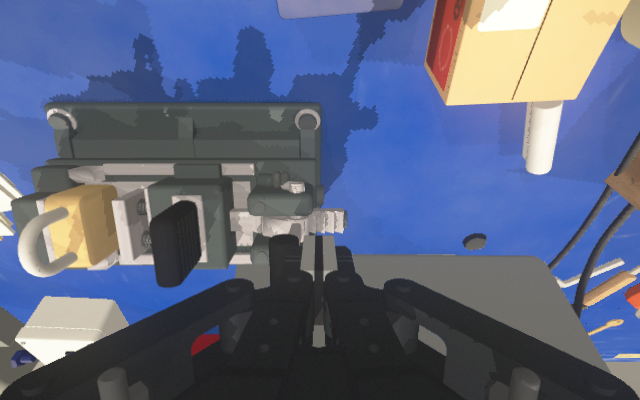

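```bash
python3 - <<'E'
from h import *
s=arm.sense();print(nest(s),(RN.T@s['force']).round(1),s['qd'].round(3),s['torque'])
z=np.load('pics/w19.npz');Q=((cloud('wrist',z['d'],z)-NN)@RN)
for r in range(205,300,8): print(r,[Q[r,c].round(0).astype(int).tolist() for c in range(265,345,10)])
x=z['im'][190:310,230:390];cv2.imwrite('pics/w19c.png',cv2.resize(x,None,fx=5,fy=5,interpolation=cv2.INTER_CUBIC)[:,:,::-1])
E
python3 look.py scene s19 130,250,240,400
```

```text
[ -7.40001021 160.48779226  84.16453018] [-1.4 -0.  17.1] [-0.     0.004  0.004  0.002 -0.    -0.001] [ 0.64082084  0.57266991 -0.09915611]
205 [[-17, 127, 35], [-17, 133, 35], [-17, 139, 36], [-17, 145, 36], [-17, 151, 36], [-6, 157, -1], [15, 167, -73], [15, 176, -74]]
213 [[-11, 127, 34], [-12, 133, 36], [-12, 139, 35], [-12, 145, 35], [-11, 151, 34], [-7, 157, 20], [-5, 164, 16], [-6, 171, 16]]
221 [[-3, 126, 26], [-5, 132, 30], [-6, 139, 33], [-6, 145, 34], [-6, 151, 33], [-1, 157, 21], [0, 164, 16], [0, 171, 17]]
229 [[2, 125, 27], [0, 132, 31], [-1, 139, 33], [-6, 146, 47], [0, 151, 33], [5, 157, 19], [6, 164, 16], [6, 171, 16]]
237 [[9, 124, 22], [-16, 139, 85], [-16, 143, 85], [-16, 148, 85], [-18, 153, 91], [-18, 157, 90], [-18, 161, 90], [57, 178, -99]]
245 [[10, 126, 33], [-15, 140, 92], [-14, 144, 91], [-13, 148, 89], [-18, 153, 99], [-18, 157, 98], [-18, 161, 100], [69, 179, -106]]
253 [[14, 126, 36], [-11, 139, 91], [-12, 144, 93], [-14, 149, 98], [-18, 153, 107], [-18, 157, 107], [-18, 161, 108], [-18, 165, 107]]
261 [[20, 126, 35], [-7, 139, 91], [-14, 145, 106], [-14, 149, 106], [-18, 153, 114], [-18, 157, 114], [-18, 161, 114], [-18, 164, 114]]
269 [[78, 109, -67], [-3, 139, 92], [-14, 146, 112], [-14, 150, 112], [-18, 154, 121], [-18, 157, 121], [-18, 161, 121], [-18, 164, 122]]
277 [[83, 110, -61], [1, 139, 91], [-19, 147, 129], [-21, 151, 132], [-19, 154, 128], [-15, 157, 121], [-19, 160, 127], [-19, 164, 128]]
285 [[87, 111, -53], [-19, 145, 133], [-19, 148, 133], [-19, 151, 133], [-19, 154, 133], [-13, 157, 123], [-17, 160, 130], [-19, 163, 133]]
293 [[-14, 141, 129], [-19, 145, 138], [-19, 148, 138], [-19, 151, 138], [-19, 154, 139], [-9, 157, 121], [-14, 160, 129], [-19, 163, 137]]
t 18.6 nest [ -7.4 160.5  84.2] rot err deg 0.7 90.0 q [ 0.59  0.73  0.09  0.94 -0.52  1.61] F nest [-1.4 -0.  17.1] w -0.4317633720631385
```

View pics/w19c.png

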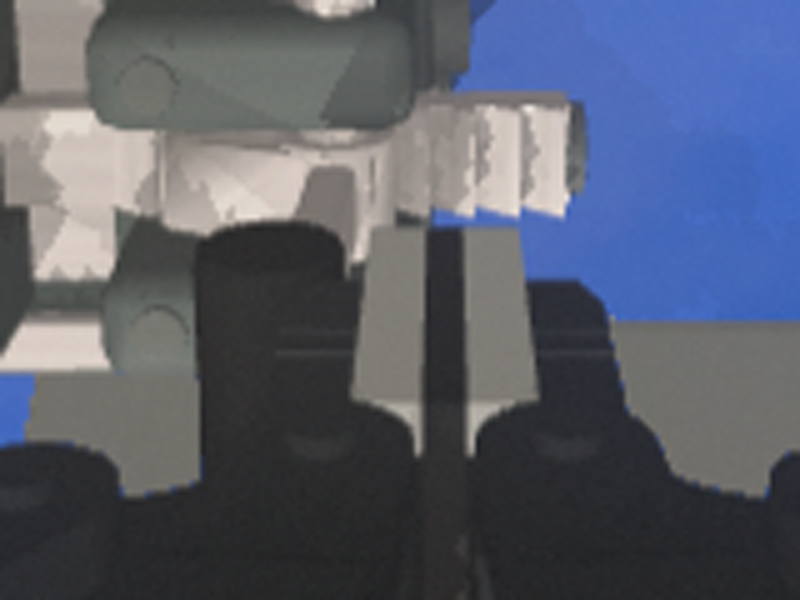

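View pics/s19.png

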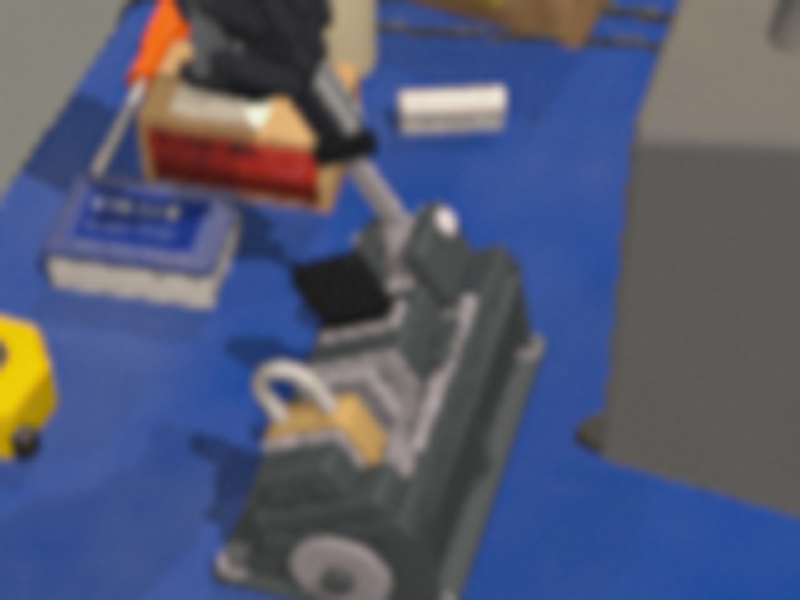

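The shoulder of the finger body above the pads is sitting on the knob top (17 N upward). The knob is at about y 144, already near or past dead centre. I'll back up slightly to free it and keep the fingers behind the knob.

Emit:
carry_out --moves '[{"delta_pos": [0, 0, -0.4], "angular": [0, 0, 0], "hand": 0}, {"delta_pos": [0, 0, -0.3], "angular": [0, 0, 0], "hand": 0}, {"delta_pos": [0, 0, 0], "angular": [0, 0, 0], "hand": 0}, {"delta_pos": [0, 0, 0], "angular": [0, 0, 0], "hand": 0}]'

```text
t: 19.05
tcp_pos: [622.8, 322.7, 125.6]
orientation: [[-0.453, 0.852, 0.263], [0.738, 0.523, -0.426], [-0.501, 0.001, -0.866]]
force: [0.1, -0.2, -0.8]
gripper_width: 0.4
```

```bash
python3 look.py wrist w20 190,310,230,390
```

```text
t 19.05 nest [ -7.6 157.2  84.7] rot err deg 0.2 89.9 q [ 0.59  0.73  0.1   0.96 -0.52  1.62] F nest [-0.2  0.  -0.8] w 0.39316230462238805
```

View pics/w20.png

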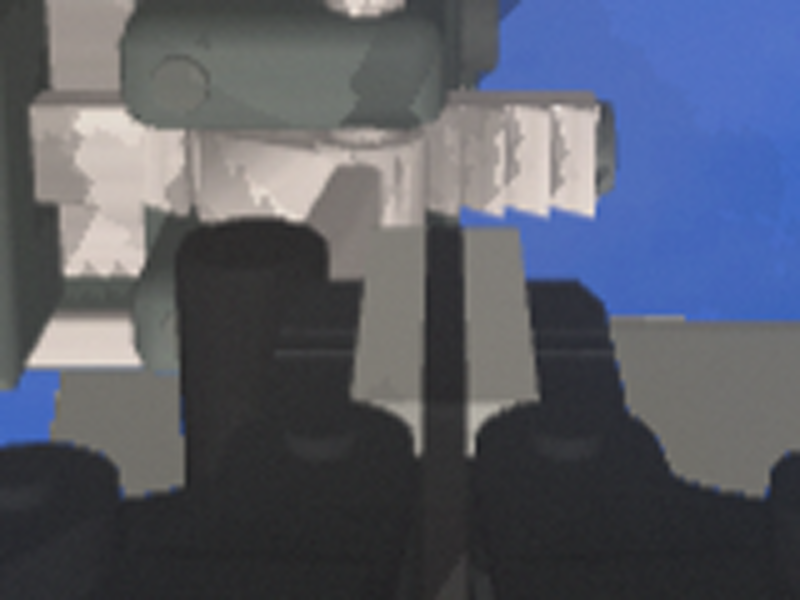

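```bash
python3 - <<'E'
from h import *
z=np.load('pics/w20.npz');Q=((cloud('wrist',z['d'],z)-NN)@RN)
for r in range(233,275,8): print(r,[Q[r,c].round(0).astype(int).tolist() for c in range(264,306,5)])
E
```

```text
233 [[10, 118, 13], [9, 122, 17], [5, 127, 26], [-16, 137, 81], [-16, 139, 81], [3, 137, 32], [-6, 142, 54], [-5, 145, 53], [-1, 147, 42]]
241 [[9, 121, 29], [-16, 134, 89], [-16, 136, 90], [-16, 138, 90], [-16, 140, 89], [-16, 142, 90], [-15, 144, 87], [-2, 145, 57], [-19, 149, 96]]
249 [[12, 122, 35], [-12, 134, 91], [-13, 136, 92], [-13, 138, 92], [-13, 140, 93], [-15, 143, 95], [-14, 145, 95], [-14, 147, 94], [-18, 150, 105]]
257 [[17, 122, 36], [-8, 133, 90], [-8, 136, 90], [-9, 138, 91], [-9, 140, 92], [-14, 143, 102], [-15, 146, 104], [-14, 148, 102], [-18, 150, 111]]
265 [[77, 102, -72], [-5, 133, 91], [-5, 136, 91], [-6, 138, 93], [-14, 142, 109], [-14, 144, 110], [-14, 146, 109], [-14, 148, 110], [-18, 150, 117]]
273 [[81, 103, -65], [0, 133, 89], [-2, 136, 93], [-1, 138, 92], [-19, 144, 126], [-21, 146, 129], [-21, 147, 129], [-21, 149, 129], [-19, 151, 126]]
```

Emit:
carry_out --moves '[{"delta_pos": [0, 0.3, -1.0], "angular": [0, 0, 0], "hand": 0}, {"delta_pos": [0, 0, -3.0], "angular": [0, 0, 0], "hand": 0}, {"delta_pos": [0, 0, 0], "angular": [0, 0, 0], "hand": 0}, {"delta_pos": [0, 0, 0], "angular": [0, 0, 0], "hand": 0}, {"delta_pos": [0, 0, 0], "angular": [0, 0, 0], "hand": 0}]'

```text
t: 19.6
tcp_pos: [614.9, 341.2, 159.7]
orientation: [[-0.453, 0.852, 0.262], [0.738, 0.523, -0.427], [-0.501, 0.0, -0.866]]
force: [-0.3, -0.0, -0.3]
gripper_width: 0.1
```

```bash
python3 look.py wrist w21; python3 - <<'E'
from h import *
z=np.load('pics/w21.npz');q=((cloud('wrist',z['d'],z)-NN)@RN).reshape(-1,3)
def b(nm,lo,hi,A=q):
    k=A[np.all((A>lo)&(A<hi),1)]; print(nm,len(k),np.percentile(k,1,0).round(1),np.median(k,0).round(1),np.percentile(k,99,0).round(1))
b('knob',(-20,110,75),(20,180,97)); b('grip',(-25,50,62),(25,110,74)); b('pawl block',(-25,105,33),(25,170,39))
E
```

```text
t 19.6 nest [ -7.8 160.1 124.2] rot err deg 0.2 89.9 q [ 0.62  0.72  0.16  1.06 -0.52  1.65] F nest [-0.3 -0.3 -0.2] w 0.10435817108476216
knob 1328 [-16.1 124.3  81.2] [ -2.2 131.8  89.5] [ 15.1 137.8  91.6]
grip 1353 [-19.6  74.2  62.5] [-2.  81.9 68.8] [17.8 87.1 70.8]
pawl block 1542 [-23.4 117.8  33.1] [-13.4 141.9  35.3] [ 22.5 155.   37.9]
```

View pics/w21.png

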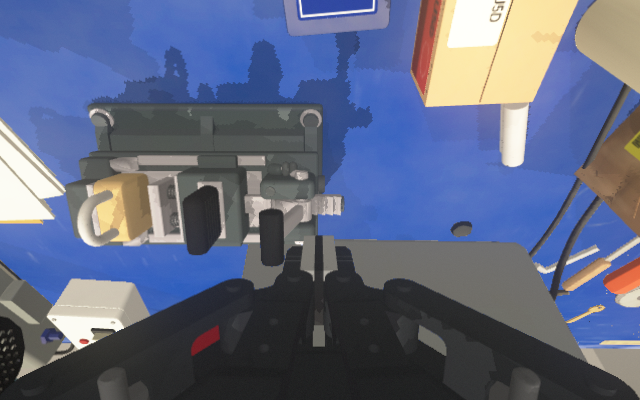

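Pawl engaged: knob centre is about y 131, z 84, leaning toward the jaws. The grip is at y≈80.7, so v≈35.7 mm. Next I grip the jaw with a modest opening to stay clear of the knob.

Emit:
carry_out --moves '[{"delta_pos": [-0.2, -2.5, 0], "angular": [0, 0, 0], "hand": 0.1}, {"delta_pos": [-0.3, -3.0, 0], "angular": [0, 0, 0], "hand": 0.33}, {"delta_pos": [-0.3, -2.5, 0], "angular": [0, 0, 0], "hand": 0.33}, {"delta_pos": [0, 0, 0], "angular": [0, 0, 0], "hand": 0.33}, {"delta_pos": [0, 0, 0], "angular": [0, 0, 0], "hand": 0.33}, {"delta_pos": [0, 0, 0], "angular": [0, 0, 0], "hand": 0.33}]'

```text
t: 20.25
tcp_pos: [551.4, 294.1, 164.2]
orientation: [[-0.452, 0.852, 0.264], [0.738, 0.523, -0.426], [-0.501, 0.002, -0.866]]
force: [-0.3, -0.5, 0.1]
gripper_width: 28.2
```

```bash
python3 look.py wrist w22; python3 - <<'E'
from h import *
print(nest(arm.sense()))
z=np.load('pics/w22.npz');q=((cloud('wrist',z['d'],z)-NN)@RN).reshape(-1,3)
def b(nm,lo,hi,A=q):
    k=A[np.all((A>lo)&(A<hi),1)]; print(nm,len(k),np.percentile(k,1,0).round(1),np.median(k,0).round(1),np.percentile(k,99,0).round(1))
b('knob',(-20,110,75),(20,180,97)); b('grip',(-25,50,62),(25,110,74));b('fing',(-35,30,95),(25,150,150))
E
```

```text
t 20.25 nest [  0.6  81.3 124.6] rot err deg 0.2 90.0 q [ 0.62  0.57 -0.1   0.94 -0.52  1.65] F nest [ 0.3 -0.5 -0.1] w 28.17412197380919
[  0.51091619  81.43117742 124.53389392]
knob 1381 [-16.1 124.   80.9] [ -2.  129.3  89.4] [ 15.2 137.   91.7]
grip 1320 [-19.6  72.5  63.2] [-1.8 79.5 68.8] [17.7 86.7 70.9]
fing 1790 [-10.5  52.4 125.5] [ -6.2  65.7 140.6] [ 11.2 106.7 149.9]
```

View pics/w22.png

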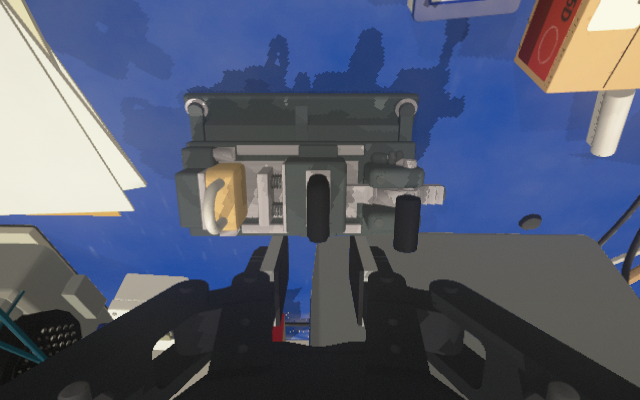

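Emit:
carry_out --moves '[{"delta_pos": [0, -0.2, 2.5], "angular": [0, 0, 0], "hand": 0.33}, {"delta_pos": [0, 0, 2.5], "angular": [0, 0, 0], "hand": 0.33}, {"delta_pos": [0, 0, 2.2], "angular": [0, 0, 0], "hand": 0.33}, {"delta_pos": [0, 0, 0], "angular": [0, 0, 0], "hand": 0.33}, {"delta_pos": [0, 0, 0], "angular": [0, 0, 0], "hand": 0}, {"delta_pos": [0, 0, 0], "angular": [0, 0, 0], "hand": 0}, {"delta_pos": [0, 0, 0], "angular": [0, 0, 0], "hand": 0}]' --newtons 60

```text
t: 21.0
tcp_pos: [568.8, 262.9, 102.2]
orientation: [[-0.451, 0.852, 0.264], [0.739, 0.523, -0.425], [-0.501, 0.003, -0.866]]
force: [6.6, -2.2, -10.5]
gripper_width: 12.4
```

```bash
python3 look.py wrist w23
```

```text
t 21.0 nest [ 0.5 80.  53. ] rot err deg 0.2 90.0 q [ 0.56  0.62 -0.19  0.76 -0.52  1.58] F nest [ -0.7   4.5 -11.8] w 12.399349284009636
```

View pics/w23.png

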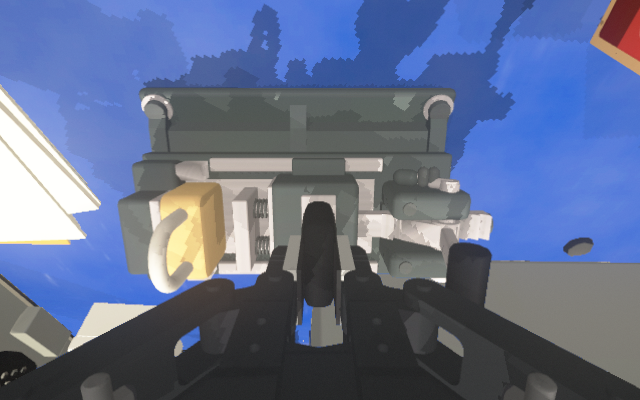

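Emit:
carry_out --moves '[{"delta_pos": [0, 0, 0.3], "angular": [0, 0, 0], "hand": 0}, {"delta_pos": [0, -0.3, 0], "angular": [0, 0, 0], "hand": 0}, {"delta_pos": [0, -0.3, 0], "angular": [0, 0, 0], "hand": 0}, {"delta_pos": [0, -0.3, 0], "angular": [0, 0, 0], "hand": 0}, {"delta_pos": [0, -0.3, 0], "angular": [0, 0, 0], "hand": 0}, {"delta_pos": [0, 0, 0], "angular": [0, 0, 0], "hand": 0}, {"delta_pos": [0, 0, 0], "angular": [0, 0, 0], "hand": 0}]'

```text
t: 21.75
tcp_pos: [560.2, 257.5, 102.1]
orientation: [[-0.451, 0.851, 0.268], [0.739, 0.525, -0.422], [-0.5, 0.008, -0.866]]
force: [0.3, 5.4, 4.9]
gripper_width: 12.6
```

```bash
python3 look.py wrist w24; python3 - <<'E'
from h import *
z=np.load('pics/w24.npz');q=((cloud('wrist',z['d'],z)-NN)@RN).reshape(-1,3)
def b(nm,lo,hi,A=q):
    k=A[np.all((A>lo)&(A<hi),1)]; print(nm,len(k),np.percentile(k,1,0).round(1),np.median(k,0).round(1),np.percentile(k,99,0).round(1))
b('knob',(-20,110,75),(20,180,97)); b('plate top',(-22,18,31),(22,40,37))
E
```

```text
t 21.75 nest [ 0.6 69.8 52.9] rot err deg 0.5 90.0 q [ 0.56  0.6  -0.23  0.74 -0.52  1.58] F nest [-1.4  3.   6.5] w 12.599857917584524
knob 2752 [-16.3 122.6  79.6] [ -7.4 127.4  89. ] [  6.6 135.8  91.3]
plate top 1458 [-21.   19.9  31.2] [-1.5 27.4 33.7] [19.5 32.2 36.8]
```

View pics/w24.png

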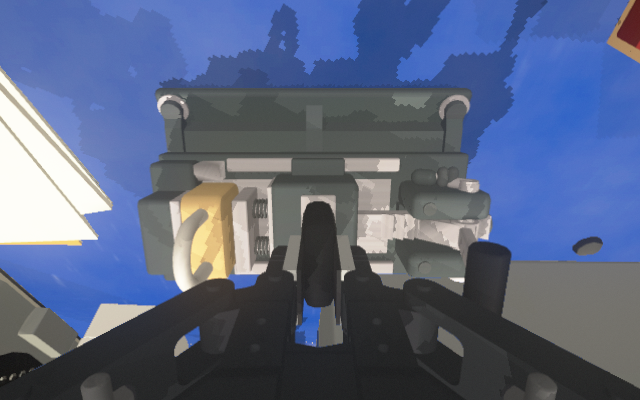

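Emit:
carry_out --moves '[{"delta_pos": [0, -0.2, 0], "angular": [0, 0, 0], "hand": 0}, {"delta_pos": [0, -0.2, 0], "angular": [0, 0, 0], "hand": 0}, {"delta_pos": [0, -0.2, 0], "angular": [0, 0, 0], "hand": 0}, {"delta_pos": [0, 0, 0], "angular": [0, 0, 0], "hand": 0}]'

```text
t: 22.2
tcp_pos: [555.8, 254.9, 102.1]
orientation: [[-0.451, 0.851, 0.269], [0.74, 0.525, -0.421], [-0.5, 0.01, -0.866]]
force: [2.3, 6.6, 1.8]
gripper_width: 13.0
```

```bash
cat > rd.py <<'E'
from h import *
for i in range(3):
    s=arm.sense(); print(round(s['t'],2),nest(s).round(2),(RN.T@s['force']).round(1)); get_image('wrist')
E
python3 rd.py
```

```text
22.2 [ 0.57 64.74 52.89] [-2.9  5.4  3.8]
22.25 [ 0.58 64.74 52.9 ] [-2.9  6.7  3.9]
22.3 [ 0.57 64.72 52.9 ] [-0.7  5.3  3.9]
```

Emit:
carry_out --moves '[{"delta_pos": [0, -0.1, 0], "angular": [0, 0, 0], "hand": 0}, {"delta_pos": [0, -0.1, 0], "angular": [0, 0, 0], "hand": 0}, {"delta_pos": [0, -0.1, 0], "angular": [0, 0, 0], "hand": 0}, {"delta_pos": [0, 0, 0], "angular": [0, 0, 0], "hand": 0}]'

```text
t: 22.75
tcp_pos: [554.9, 254.3, 102.1]
orientation: [[-0.449, 0.851, 0.272], [0.741, 0.525, -0.419], [-0.499, 0.013, -0.866]]
force: [8.6, 7.9, -2.2]
gripper_width: 12.4
```

```bash
python3 rd.py; python3 look.py wrist w25 150,310,130,500
```

```text
22.75 [ 0.58 63.7  52.93] [-3.  11.4 -0.8]
22.8 [ 0.56 63.7  52.93] [-3.  10.4 -0.2]
22.85 [ 0.58 63.7  52.92] [-2.9 11.1  0. ]
t 22.9 nest [ 0.6 63.7 52.9] rot err deg 0.8 90.2 q [ 0.56  0.58 -0.25  0.72 -0.52  1.58] F nest [-3.3 11.2  0.1] w 12.305439391220334
```

View pics/w25.png

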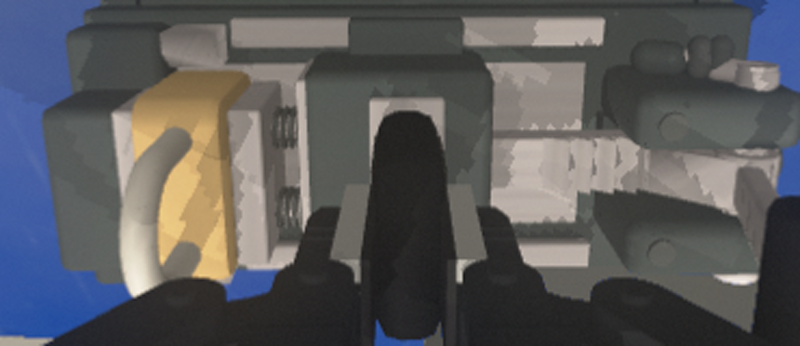

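Emit:
carry_out --moves '[{"delta_pos": [0, -0.1, 0], "angular": [0, 0, 0], "hand": 0}, {"delta_pos": [0, -0.1, 0], "angular": [0, 0, 0], "hand": 0}, {"delta_pos": [0, -0.1, 0], "angular": [0, 0, 0], "hand": 0}, {"delta_pos": [0, -0.1, 0], "angular": [0, 0, 0], "hand": 0}, {"delta_pos": [0, 0, 0], "angular": [0, 0, 0], "hand": 0}]'

```text
t: 23.45
tcp_pos: [552.7, 253.0, 102.2]
orientation: [[-0.448, 0.851, 0.273], [0.742, 0.525, -0.417], [-0.499, 0.016, -0.867]]
force: [13.2, 9.4, -5.5]
gripper_width: 12.4
```

```bash
python3 rd.py
```

```text
23.45 [ 0.6  61.02 52.96] [-3.8 16.2 -4.2]
23.5 [ 0.56 61.03 52.96] [-4.5 14.9 -2.9]
23.55 [ 0.58 61.02 52.96] [-3.2 14.8 -3.2]
```

Emit:
carry_out --moves '[{"delta_pos": [0, -0.1, 0], "angular": [0, 0, 0], "hand": 0}, {"delta_pos": [0, -0.1, 0], "angular": [0, 0, 0], "hand": 0}, {"delta_pos": [0, -0.1, 0], "angular": [0, 0, 0], "hand": 0}, {"delta_pos": [0, 0, 0], "angular": [0, 0, 0], "hand": 0}]'

```text
t: 24.0
tcp_pos: [550.8, 251.8, 102.2]
orientation: [[-0.448, 0.851, 0.274], [0.742, 0.525, -0.416], [-0.498, 0.017, -0.867]]
force: [15.9, 9.4, -6.5]
gripper_width: 12.4
```

```bash
python3 rd.py
```

```text
24.0 [ 0.58 58.86 52.96] [-3.  18.4 -5.8]
24.05 [ 0.59 58.84 52.95] [-4.  17.8 -6.8]
24.1 [ 0.58 58.86 52.96] [-3.6 17.  -5.5]
```

Emit:
carry_out --moves '[{"delta_pos": [0, -0.1, 0], "angular": [0, 0, 0], "hand": 0}, {"delta_pos": [0, 0, 0], "angular": [0, 0, 0], "hand": 0}]'

```text
t: 24.35
tcp_pos: [550.5, 251.6, 102.2]
orientation: [[-0.447, 0.851, 0.275], [0.743, 0.525, -0.416], [-0.498, 0.018, -0.867]]
force: [16.9, 10.2, -8.2]
gripper_width: 12.6
```

```bash
cat > rk.py <<'E'
from h import *
F=[];
for i in range(2):
    s=arm.sense(); im,d=get_image('wrist'); F.append((RN.T@s['force'])[1])
    q=((cloud('wrist',d,s)-NN)@RN)[:, 430:]
    im=im[:,430:].astype(int)
    k=q[(im.max(2)<75)&(np.abs(q[:,:,0])<20)&(q[:,:,1]>112)&(q[:,:,1]<150)&(q[:,:,2]>74)&(q[:,:,2]<95)]
    print(round(s['t'],2),nest(s).round(2),'Fy',F[-1].round(1),'knob',len(k),np.percentile(k,[2,50,98],0).round(1).tolist() if len(k) else 0)
np.savez('pics/rk.npz',im=im,d=d)
E
python3 rk.py; python3 - <<'E'
from h import *
z=np.load('pics/w24.npz');d=z['d'];
for n in ('w23','w24','w25'):
    z=np.load(f'pics/{n}.npz');q=((cloud('wrist',z['d'],z)-NN)@RN)[:,430:];im=z['im'][:,430:].astype(int)
    k=q[(im.max(2)<75)&(np.abs(q[:,:,0])<20)&(q[:,:,1]>112)&(q[:,:,1]<150)&(q[:,:,2]>74)&(q[:,:,2]<95)]
    print(n,nest(z),len(k),np.percentile(k,[2,50,98],0).round(1).tolist())
E
```

```text
24.35 [ 0.58 58.46 52.97] Fy 19.7 knob 3393 [[-16.2, 121.6, 80.5], [-4.1, 125.7, 88.5], [11.6, 133.4, 90.8]]
24.4 [ 0.59 58.5  53.  ] Fy 19.1 knob 3390 [[-16.2, 121.7, 80.6], [-4.2, 125.8, 88.6], [11.5, 133.4, 90.9]]
w23 [ 0.53356129 79.97026037 52.99706978] 2146 [[-16.3, 125.7, 81.9], [-9.4, 130.6, 89.7], [1.7, 137.7, 91.9]]
w24 [ 0.56062156 69.80497054 52.85549486] 2617 [[-16.2, 122.7, 81.0], [-7.3, 127.2, 89.1], [5.2, 134.2, 91.2]]
w25 [ 0.56839077 63.65149374 52.88352483] 3117 [[-16.2, 122.7, 81.0], [-5.5, 127.1, 88.9], [9.2, 134.6, 91.1]]
```

Emit:
carry_out --moves '[{"delta_pos": [0, -0.1, 0], "angular": [0, 0, 0], "hand": 0}, {"delta_pos": [0, -0.05, 0], "angular": [0, 0, 0], "hand": 0}, {"delta_pos": [0, 0, 0], "angular": [0, 0, 0], "hand": 0}]'

```text
t: 24.75
tcp_pos: [549.7, 251.2, 102.2]
orientation: [[-0.447, 0.851, 0.276], [0.743, 0.525, -0.415], [-0.498, 0.02, -0.867]]
force: [18.3, 10.8, -9.1]
gripper_width: 12.6
```

```bash
python3 rk.py
```

```text
24.75 [ 0.57 57.61 53.  ] Fy 21.3 knob 3505 [[-16.2, 123.2, 81.0], [-3.8, 127.0, 89.0], [12.5, 134.4, 91.3]]
24.8 [ 0.59 57.61 53.  ] Fy 20.4 knob 3502 [[-16.2, 123.2, 81.0], [-3.7, 127.0, 89.0], [12.4, 134.4, 91.3]]
```

The knob edge dropped at y≈58.5 and is rising again, so the last click is past at ≈21 N in all. Easing off to let the jaw settle on the tooth.

Emit:
carry_out --moves '[{"delta_pos": [0, 0.1, 0], "angular": [0, 0, 0], "hand": 0}, {"delta_pos": [0, 0.15, 0], "angular": [0, 0, 0], "hand": 0}, {"delta_pos": [0, 0.15, 0], "angular": [0, 0, 0], "hand": 0}, {"delta_pos": [0, 0.15, 0], "angular": [0, 0, 0], "hand": 0}, {"delta_pos": [0, 0.15, 0], "angular": [0, 0, 0], "hand": 0}, {"delta_pos": [0, 0, 0], "angular": [0, 0, 0], "hand": 0}]'

```text
t: 25.45
tcp_pos: [552.4, 252.8, 102.1]
orientation: [[-0.45, 0.851, 0.271], [0.741, 0.525, -0.419], [-0.499, 0.012, -0.866]]
force: [6.6, 7.6, -0.3]
gripper_width: 12.6
```

```bash
python3 rk.py
```

```text
25.45 [ 0.56 60.71 52.89] Fy 9.6 knob 3014 [[-16.2, 118.4, 79.2], [-5.6, 122.8, 87.5], [8.7, 130.5, 89.8]]
25.5 [ 0.59 60.72 52.91] Fy 9.3 knob 3023 [[-16.2, 118.4, 79.2], [-5.7, 122.8, 87.5], [8.8, 130.6, 89.7]]
```

Emit:
carry_out --moves '[{"delta_pos": [0, 0.1, 0], "angular": [0, 0, 0], "hand": 0}, {"delta_pos": [0, 0.1, 0], "angular": [0, 0, 0], "hand": 0}, {"delta_pos": [0, 0.1, 0], "angular": [0, 0, 0], "hand": 0}, {"delta_pos": [0, 0, 0], "angular": [0, 0, 0], "hand": 0}]'

```text
t: 25.95
tcp_pos: [552.9, 253.0, 102.0]
orientation: [[-0.451, 0.851, 0.268], [0.739, 0.525, -0.422], [-0.5, 0.008, -0.866]]
force: [-0.1, 5.5, 4.8]
gripper_width: 12.4
```

```bash
python3 rk.py; python3 look.py wrist w26 150,310,130,500; python3 - <<'E'
from h import *
for n in ('w25','w26'):
    z=np.load(f'pics/{n}.npz');Q=((cloud('wrist',z['d'],z)-NN)@RN)
    print(n);
    for r in (200,210,220,230): print(r,[Q[r,c].round(1).tolist() for c in range(185,285,8)])
E
```

```text
25.95 [ 0.57 61.28 52.83] Fy 2.8 knob 2903 [[-16.2, 117.6, 79.0], [-6.1, 122.1, 87.2], [7.8, 129.8, 89.4]]
26.0 [ 0.57 61.3  52.86] Fy 2.2 knob 2903 [[-16.2, 117.6, 78.9], [-6.1, 122.2, 87.2], [7.9, 129.8, 89.4]]
t 26.05 nest [ 0.6 61.3 52.8] rot err deg 0.5 90.0 q [ 0.56  0.58 -0.25  0.73 -0.52  1.58] F nest [-1.5  2.3  6.8] w 12.539562073851252
w25
200 [[-20.7, -3.9, 35.4], [-21.2, 0.8, 37.4], [-21.4, 5.0, 38.2], [-21.3, 8.8, 38.0], [-21.4, 12.8, 38.5], [-21.4, 16.7, 38.5], [-20.2, 19.5, 34.2], [-19.6, 23.0, 32.1], [-19.7, 27.1, 32.3], [-15.1, 28.1, 15.6], [-15.8, 33.0, 18.4], [-18.5, 38.7, 28.2], [-18.7, 42.9, 29.3]]
210 [[-16.4, -3.2, 38.5], [-16.5, 0.8, 38.8], [-17.0, 5.3, 40.4], [-17.9, 10.2, 43.6], [-16.8, 12.8, 39.9], [-16.7, 16.7, 39.9], [-16.0, 19.9, 37.4], [-15.0, 23.2, 34.3], [-14.8, 27.1, 33.8], [-11.6, 29.2, 23.4], [-11.5, 33.5, 22.9], [-12.8, 38.4, 27.3], [-13.6, 42.8, 30.0]]
220 [[-11.0, -4.0, 37.8], [-11.3, 0.3, 38.7], [-17.7, 10.9, 57.6], [-16.4, 13.1, 53.8], [-11.6, 12.3, 39.6], [-11.9, 16.5, 40.5], [-10.7, 19.6, 37.3], [-9.8, 22.9, 34.5], [-9.4, 26.7, 33.5], [-3.6
[... 723 characters left out ...]
[-16.4, 14.0, 39.3], [-16.5, 18.0, 39.8], [-14.7, 20.5, 34.0], [-14.7, 24.5, 33.8], [-13.2, 27.7, 29.0], [-11.7, 31.1, 24.3], [-13.1, 36.0, 28.7], [-13.3, 40.2, 29.3]]
220 [[-10.4, -7.0, 36.7], [-10.7, -2.8, 37.5], [-16.4, 7.3, 54.4], [-17.0, 11.4, 56.1], [-14.9, 13.0, 50.1], [-11.4, 13.8, 39.9], [-11.4, 17.7, 39.8], [-9.2, 20.0, 33.2], [-9.2, 24.2, 33.5], [-8.6, 27.9, 31.6], [0.2, 27.9, 5.7], [-7.7, 35.8, 29.1], [-8.0, 40.1, 29.9]]
230 [[-4.7, -8.0, 35.7], [-5.5, -3.2, 37.7], [-14.8, 10.0, 62.8], [-14.3, 12.8, 61.4], [-6.3, 9.5, 40.0], [-6.1, 13.3, 39.6], [-6.2, 17.4, 39.9], [-3.7, 19.7, 33.1], [-3.7, 23.8, 33.2], [-3.2, 27.7, 31.9], [6.4, 27.8, 6.4], [-2.0, 35.6, 28.7], [-2.6, 40.0, 30.4]]
```

View pics/w26.png

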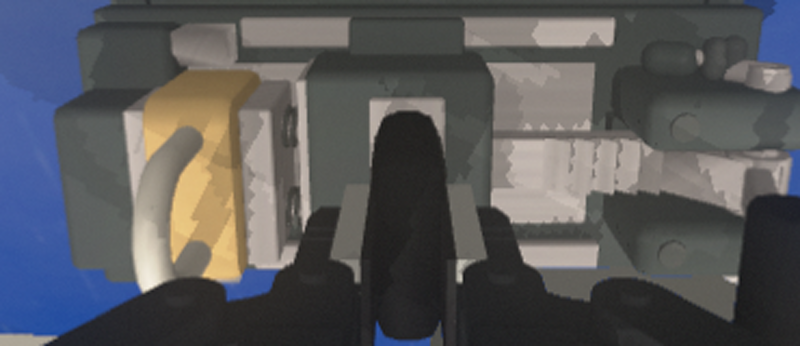

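Emit:
carry_out --moves '[{"delta_pos": [0, 0.1, 0], "angular": [0, 0, 0], "hand": 0}, {"delta_pos": [0, 0, 0], "angular": [0, 0, 0], "hand": 0}]'

```text
t: 26.3
tcp_pos: [553.0, 253.1, 102.0]
orientation: [[-0.452, 0.851, 0.267], [0.739, 0.525, -0.423], [-0.5, 0.006, -0.866]]
force: [-3.3, 5.0, 7.0]
gripper_width: 12.1
```

```bash
python3 rk.py
```

```text
26.3 [ 0.56 61.43 52.81] Fy -0.2 knob 2871 [[-16.2, 117.4, 78.7], [-6.2, 121.9, 87.2], [7.5, 129.7, 89.3]]
26.35 [ 0.56 61.45 52.82] Fy 0.5 knob 2872 [[-16.2, 117.5, 79.0], [-6.2, 122.0, 87.2], [7.6, 129.8, 89.3]]
```

Emit:
carry_out --moves '[{"delta_pos": [0, 0, 0], "angular": [0, 0, 0], "hand": 0.25}, {"delta_pos": [0, 0, 0], "angular": [0, 0, 0], "hand": 0.35}, {"delta_pos": [0, 0, 0], "angular": [0, 0, 0], "hand": 0.35}, {"delta_pos": [0, 0, -1.0], "angular": [0, 0, 0], "hand": 0.35}, {"delta_pos": [0, 0, -2.0], "angular": [0, 0, 0], "hand": 0.35}, {"delta_pos": [0, -0.5, -0.5], "angular": [0, 0, 0], "hand": 0.6}, {"delta_pos": [0, -0.5, 0], "angular": [0, 0, 0], "hand": 0.8}, {"delta_pos": [0, -0.5, 0], "angular": [0, 0, 0], "hand": 0.8}, {"delta_pos": [0, 0, 0], "angular": [0, 0, 0], "hand": 0.8}, {"delta_pos": [0, 0, 0], "angular": [0, 0, 0], "hand": 0.8}]'

```text
t: 27.4
tcp_pos: [529.6, 257.2, 129.1]
orientation: [[-0.452, 0.852, 0.262], [0.738, 0.523, -0.427], [-0.501, 0.001, -0.866]]
force: [-0.4, -0.0, -0.1]
gripper_width: 68.0
```

```bash
python3 look.py wrist w27 150,310,130,500; python3 - <<'E'
from h import *
z=np.load(f'pics/w27.npz');Q=((cloud('wrist',z['d'],z)-NN)@RN);q=Q.reshape(-1,3)
def b(nm,lo,hi,A=q):
    k=A[np.all((A>lo)&(A<hi),1)]; print(nm,len(k),np.percentile(k,1,0).round(1),np.median(k,0).round(1),np.percentile(k,99,0).round(1))
b('padlock top',(-22,-2,39),(22,24,42));b('plate top',(-19,18,32.5),(19,32,35.5));b('jaw top',(-27,25,28.5),(0,45,31.5));b('grip top',(-22,40,68),(22,80,72));b('knob',(-18,110,76),(18,160,95));b('fixed top',(-19,-25,36),(19,2,38.8))
E
```

```text
t 27.4 nest [ 0.6 43.5 84.1] rot err deg 0.1 89.9 q [ 0.59  0.54 -0.26  0.8  -0.52  1.61] F nest [-0.2 -0.3 -0. ] w 67.9863814632307
padlock top 1007 [-20.5   0.1  39. ] [-4.7 13.3 39.8] [18.2 19.3 41.5]
plate top 762 [-18.5  19.9  32.6] [-0.9 23.8 33.8] [18.6 27.8 35.3]
jaw top 739 [-26.9  27.8  28.5] [-13.7  39.8  29.6] [-0.3 44.7 31.1]
grip top 1380 [-18.2  54.   68. ] [-1.2 59.5 69.3] [17.8 65.1 70.9]
knob 2420 [-16.2 116.9  77.9] [ -2.3 121.3  87. ] [ 15.1 130.   89.4]
fixed top 915 [-18.5 -20.4  36. ] [-1.4 -5.7 36.8] [18.3 -0.3 38.7]
```

View pics/w27.png

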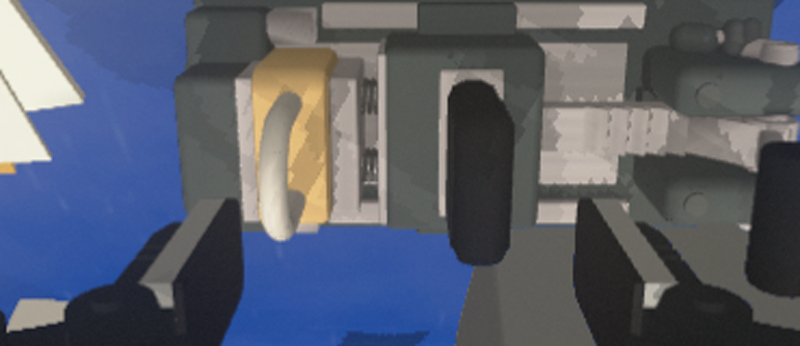

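```bash
python3 - <<'E'
from h import *
for n,crop in (('w22',(155,235,250,350)),('w27',(160,260,235,335))):
    z=np.load(f'pics/{n}.npz');r0,r1,c0,c1=crop
    x=z['im'][r0:r1,c0:c1];cv2.imwrite(f'pics/{n}g.png',cv2.resize(x,None,fx=6,fy=6,interpolation=cv2.INTER_NEAREST)[:,:,::-1][:600])
    Q=((cloud('wrist',z['d'],z)-NN)@RN);q=Q.reshape(-1,3)
    k=q[np.all((q>(-18,40,66))&(q<(18,100,72)),1)];print(n,'grip',np.percentile(k,[1,50,99],0).round(1)[:,1])
    # jaw body front edge: for top z 27..31 , smallest y by x band after the plate
    for x0 in (-22,-16,-10,-4):
        k=q[(abs(q[:,0]-x0)<2.5)&(q[:,2]>27.5)&(q[:,2]<31.5)&(q[:,1]>22)&(q[:,1]<100)]
        p=q[(abs(q[:,0]-x0)<2.5)&(q[:,2]>32)&(q[:,2]<36)&(q[:,1]>18.5)&(q[:,1]<60)]
        print(x0,len(k),np.percentile(k[:,1],[1,3,6]).round(1),len(p),np.percentile(p[:,1],[2,97,99]).round(1) if len(p) else 0)
E
```

```text
w22 grip [73.2 79.5 85.9]
-22 426 [39.3 53.5 54.9] 23 [18.7 42.  42.3]
-16 293 [43.4 53.3 54.1] 81 [20.9 43.1 43.3]
-10 261 [43.5 53.1 53.9] 86 [20.8 43.5 43.5]
-4 259 [43.4 52.9 53.8] 83 [20.8 43.3 43.4]
w27 grip [53.2 59.3 65.9]
-22 570 [25.6 33.7 35. ] 42 [18.7 58.8 59.3]
-16 407 [33.7 34.3 35.5] 121 [20.1 52.6 54.1]
-10 356 [33.6 34.3 34.9] 122 [19.9 52.  52.6]
-4 324 [33.6 34.2 34.8] 113 [19.9 51.6 52.1]
```

View pics/w22g.png

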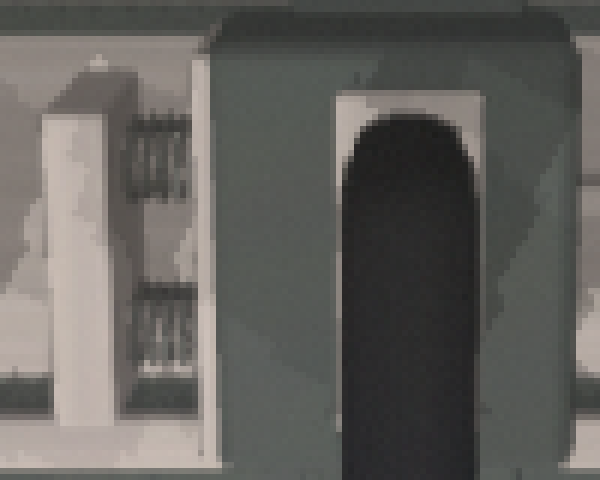

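View pics/w27g.png

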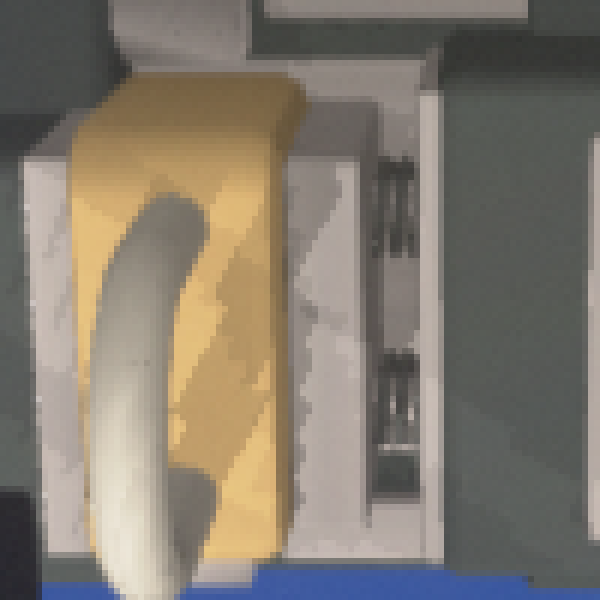

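```bash
python3 - <<'E'
from h import *
def onn(z,uv,zn):
    c,R,o=cam('wrist',z); sl=slopes(c,[uv]); D=(np.c_[sl,np.ones(len(sl))]@R.T)@RN; O=(o-NN)@RN
    return (O+D*((zn-O[2])/D[:,2])[:,None])[0]
a=np.load('pics/w22.npz');b=np.load('pics/w27.npz')
for row in (12,40,70):
  pass
print('w22 plate front/back top',onn(a,(250+42/6,155+115/6),34).round(1),onn(a,(250+107/6,155+115/6),34).round(1),'strip',onn(a,(250+193/6,155+70/6),30).round(1), 'grip l/r z70',onn(a,(250+342/6,155+300/6),70).round(1),onn(a,(250+472/6,155+300/6),70).round(1))
print('w27 plate back top',onn(b,(235+360/6,160+160/6),34).round(1),'strip',onn(b,(235+418/6,160+95/6),30).round(1), 'fixed edge',onn(b,(235+70/6,160+160/6),38).round(1),'padlock far edge z39',onn(b,(235+285/6,160+130/6),39).round(1))
# colour profile lines
for z,r,c0,c1 in ((a,190,255,300),(b,200,270,312)):
    print(r,[(c,int(z['im'][r,c].mean())) for c in range(c0,c1)])
E
```

```text
w22 plate front/back top [-19.1  36.2  34. ] [-19.1  43.9  34. ] strip [-23.9  53.8  30. ] grip l/r z70 [-6.8 72.8 70. ] [-6.8 86.1 70. ]
w27 plate back top [-19.5  28.   34. ] strip [-25.2  33.6  30. ] fixed edge [-20.3   0.1  38. ] padlock far edge z39 [-23.6  21.2  39. ]
190 [(255, 159), (256, 158), (257, 151), (258, 183), (259, 185), (260, 185), (261, 180), (262, 167), (263, 165), (264, 166), (265, 166), (266, 167), (267, 141), (268, 85), (269, 83), (270, 83), (271, 84), (272, 84), (273, 89), (274, 123), (275, 124), (276, 123), (277, 123), (278, 124), (279, 125), (280, 123), (281, 125), (282, 140), (283, 178), (284, 172), (285, 123), (286, 83), (287, 87), (288, 88), (289, 88), (290, 87), (291, 87), (292, 86), (293, 86), (294, 87), (295, 86), (296, 86), (297, 85), (298, 87), (299, 86)]
200 [(270, 166), (271, 168), (272, 166), (273, 167), (274, 167), (275, 155), (276, 154), (277, 152), (278, 153), (279, 147), (280, 111), (281, 105), (282, 103), (283, 125), (284, 126), (285, 135), (286, 137), (287, 164), (288, 166), (289, 165), (290, 165), (291, 166), (292, 166), (293, 167), (294, 145), (295, 97), (296, 84), (297, 87), (298, 71), (299, 101), (300, 65), (301, 68), (302, 84), (303, 75), (304, 90), (305, 179), (306, 178), (307, 171), (308, 122), (309, 84), (310, 85), (311, 88)]
```

The plate-to-jaw gap shrank from 9.9 to 5.6 mm. That is ≈4 mm of spring compression, so about 9–10 N remains. The pawl is fully in, with the knob edge at its lowest. Lifting clear for a final check.

Emit:
carry_out --moves '[{"delta_pos": [0, 0, -2.0], "angular": [0, 0, 0], "hand": 0.8}, {"delta_pos": [0, 0, -4.0], "angular": [0, 0, 0], "hand": 0.8}, {"delta_pos": [0, 0, -4.0], "angular": [0, 0, 0], "hand": 0.8}, {"delta_pos": [0, 0, 0], "angular": [0, 0, 0], "hand": 0.8}, {"delta_pos": [0, 0, 0], "angular": [0, 0, 0], "hand": 0.8}, {"delta_pos": [0, 0, 0], "angular": [0, 0, 0], "hand": 0.8}]'

```text
t: 28.05
tcp_pos: [503.3, 299.6, 214.9]
orientation: [[-0.453, 0.852, 0.262], [0.738, 0.523, -0.427], [-0.501, -0.0, -0.866]]
force: [-0.7, -1.1, -1.0]
gripper_width: 68.7
```

```bash
python3 look.py wrist w28; python3 look.py scene s28; python3 - <<'E'
from h import *
z=np.load('pics/w28.npz');Q=((cloud('wrist',z['d'],z)-NN)@RN);q=Q.reshape(-1,3)
col=z['im'].astype(int);br=(col[:,:,0]-col[:,:,2]>50)&(abs(Q[:,:,0])<40)&(abs(Q[:,:,1]-12)<30)&(Q[:,:,2]>38)&(Q[:,:,2]<50)
k=Q[br];print('padlock',np.percentile(k,[1,50,99],0).round(1).tolist(),cv2.minAreaRect(k[:,:2].astype(np.float32)))
k=q[np.all((q>(-18,40,66))&(q<(18,100,72)),1)];print('grip',np.percentile(k,[1,50,99],0).round(1)[:,1])
k=q[np.all((q>(-18,105,76))&(q<(18,180,95)),1)];print('knob',np.percentile(k,[1,50,99],0).round(1).tolist())
a=np.load('pics/scene0.npz')['im'].astype(int);b=np.load('pics/s28.npz')['im'].astype(int)
d=abs(a-b).max(2)
for nm,(r0,r1,c0,c1) in dict(tape=(190,222,218,255),tin=(165,192,247,292),carton=(135,170,265,313)).items():
    def yel(im): 
        x=im[r0:r1,c0:c1]; m={'tape':x[:,:,0]-x[:,:,2]>90,'tin':(x[:,:,2]-x[:,:,0]>0)&(x[:,:,0]>60),'carton':x[:,:,0]-x[:,:,2]>40}[nm]; y,xx=np.nonzero(m); return len(y),xx.mean().round(1),y.mean().round(1)
    print(nm,yel(a),yel(b))
E
```

```text
t 28.05 nest [  0.3  43.2 183.4] rot err deg 0.1 89.9 q [ 0.67  0.48 -0.11  1.05 -0.52  1.71] F nest [-0.  -1.1 -1.1] w 68.65214917382022
t 28.1 nest [  0.3  43.  183.1] rot err deg 0.1 89.9 q [ 0.67  0.48 -0.11  1.05 -0.52  1.71] F nest [-0.1  0.4 -0.2] w 68.52253317473662
padlock [[-21.4, 0.1, 38.1], [-3.8, 13.3, 39.6], [19.3, 19.3, 41.2]] ((-1.0004558563232422, 9.882940292358398), (42.558223724365234, 19.90192413330078), 0.14174701273441315)
grip [53.3 59.4 65.9]
knob [[-16.1, 117.2, 80.0], [-1.4, 122.4, 87.3], [15.2, 130.1, 89.8]]
tape (547, np.float64(17.5), np.float64(16.5)) (545, np.float64(17.4), np.float64(16.7))
tin (746, np.float64(18.9), np.float64(11.9)) (748, np.float64(19.1), np.float64(11.9))
carton (1158, np.float64(24.5), np.float64(16.6)) (1099, np.float64(25.5), np.float64(17.3))
```

View pics/w28.png

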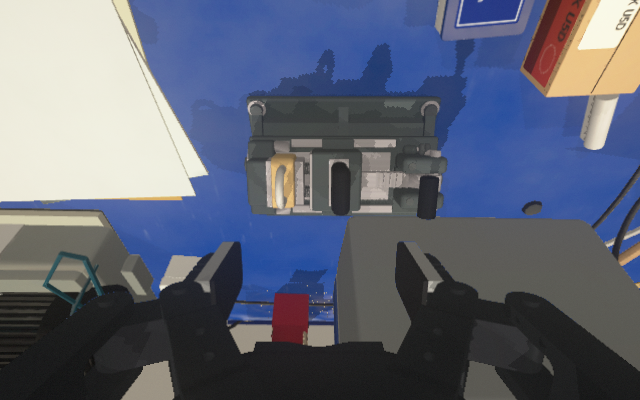

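View pics/s28.png

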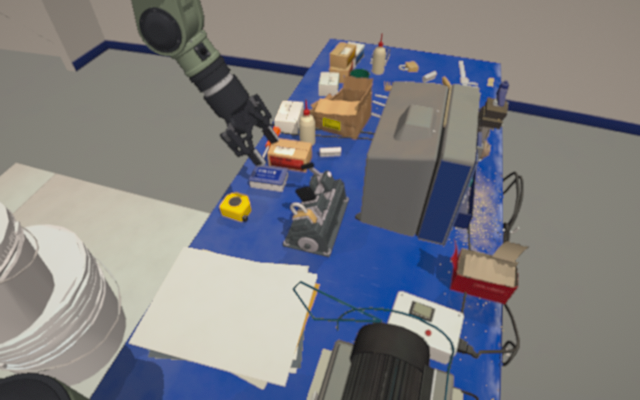

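```bash
python3 -c "
from h import *
print(arm.sign_off()); print(arm.sense()['t'])"
```

```text
the job is handed in; nothing more can be done
None
the job is handed in; nothing more can be done
```

The padlock is clamped in the vice and the job was handed in after about 28 s of the 61 s allowed. No verdict is reported, so what follows is from my own checks.

I flipped the pawl out, drew the jaw back to about 35 mm, and set the padlock in the nest. Then I flipped the pawl back in, pushed the jaw up past the last click to about 21 N in all, and let it settle on its tooth.

**Padlock:** its body lies at y 0 to 19 in the nest's frame, against the fixed jaw and square to within about 0.5°. It is about 1 mm off the centre line, with its top 40 mm off the bed and the shackle outward.

**Pawl:** it is fully in, with the knob at about y 123.

**Clamping force:** I could not read this directly. It comes from the spring compression, and my estimates disagree: about 3.4 to 4.4 mm from the camera views. That gives 8.4 to 10 N, most likely about 9.5 N. The tool's position when the jaw came to rest reads lower, about 2.6 to 2.9 mm or 7 to 7.6 N. That would be under the 8 N limit, but I trust the camera views more.

**Pawl flip:** on the flip back in, the fingers' shoulder rode up on the knob with about 17 N. I backed off, and the pawl dropped in normally.

**Bystanders:** before-and-after scene pictures show the tape measure and tin unmoved. The carton's outline shifted by about one pixel, most likely because the gripper partly covered it in the last picture.

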